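Screw the pump head back onto the dispenser bottle

TASK

Screw the loose black pump head back onto the black dispenser bottle: set it level on the neck, turn it gently backward (counter-clockwise from above) until you feel the thread start drop, then drive it forward (clockwise) until it comes gently to its stop, fully home down at the shoulder. Never force it, for a jammed or cross-threaded collar is ruined; let go of it at the end and leave everything else on the cabinet where it is.

Things in the scene. Friction and masses are not known exactly. Their poses are not given: they have to be found in the camera images.
- pump_head: Loose black pump head, 60 g, 47 mm high, standing upright on the cabinet top, open side down. Lower part: a round ribbed collar, 54 mm outside diameter, 26 mm high; grip it by this collar, from any side. Above it, on the axis, the pressed-down pump, no wider than the collar, 26 to 47 mm above the rim, does not move. Origin: on the axis at the collar's lower rim; z up along the axis.
- rim (a point): Centre of the collar's lower rim, same point and axes as the pump head's origin. The collar is hollow: bore 47 mm wide, 23 mm deep. In the bore, level with the rim, four round lugs 3.6 mm thick, 90 degrees apart, reach in to 18.7 mm from the axis. When fully home this point is about 1.5 mm above the bottle's shoulder.
- bottle: Empty black dispenser bottle, held fast in a round wooden stand (92 mm wide, 14 mm high) fixed to the cabinet; neither moves. Bottle 70 mm wide up to 66 mm height, then a cone in to the flat shoulder, 49 mm wide, at 78 mm; the open neck rises to 99 mm. Origin: centre of the stand's underside; z up.
- neck_top (a point): Centre of the neck's mouth, 99 mm above the cabinet top, 21 mm above the shoulder. The neck's last 6 mm taper from 35 to 27 mm in diameter to lead the collar on; below is the outside thread, 44.6 mm wide, right-handed, four equal starts 90 degrees apart. Where the starts lie around the neck is unknown: no listed orientation tells it.
- shoulder (a point): Centre of the shoulder on the neck's axis, 78 mm above the cabinet top; z up. Rim heights above it: set down on the thread's ridges 8.7 to 13.9 mm; dropped into the starts 5.5 to 7.5 mm; home about 1.5 mm. Play in the thread: 1.4 mm axial, 1 mm sideways. A downward push of 2 to 6 N is plenty; over 25 N between head and bottle ruins the thread.
- thread (a point): On the neck's axis, 10 mm above the shoulder. Turned backward (counter-clockwise from above) the resting collar climbs a ridge, 0.077 mm per degree, and within 90 degrees drops into the starts (about 7 degrees of play), where a post blocks more backward turning. Set down on the posts it first falls from 13.5 to 9 mm: not the start. Rarely it drops in at once.
- collar (a point): On the pump head's axis, 22 mm above its rim: height to grip. Turned forward (clockwise) from the start the collar sinks 0.077 mm per degree and stops after 60 to 72 degrees, fully home. Turned forward while still on top of the ridges it runs against a post and jams. At a stop the neck gives: 0.22 rad per N m; 25 N is reached at 0.5 N m, about 6 degrees.
- block_low: Bystander: light wooden yoga block, 220 x 110 x 70 mm, lying; origin at the centre of its underside.
- block_top: Bystander: the same kind of block lying on the first one.
- tealight: Bystander: glass tealight holder, an open cup 64 mm wide, 45 mm high; origin at the centre of its underside.
- dish: Bystander: white ceramic dish, 110 mm wide, 22 mm high; origin at the centre of its underside.
- stone: Bystander: smooth grey river stone, 44 mm wide, 19 mm high, in the dish.
- soap_box: Bystander: cardboard soap box, 90 x 60 x 32 mm; origin at the centre of its underside.
- oil_bottle: Bystander: amber glass bottle, 42 mm wide, 110 mm high; origin at the centre of its underside.
Not all that is in view belongs to the job. What is shaped like the pump_head but green or purple is not meant. What is shaped like the bottle but red is not meant.

How it is judged:
On the way:
1. the pump head has dropped into the thread start: on the neck's axis, level, its rim 4.5 to 8.2 mm above the shoulder (horizontal distance between rim and shoulder below 0.003 m and angle between pump_head's own z axis and vertical below 0.1 rad and z of rim in the frame of shoulder between 0.0045 and 0.0082 m), for 0.1 s.
At the end, for the whole second after the job is handed in: The pump head is screwed fully home: its rim less than 2.6 mm above the bottle's shoulder, within 3 mm of the neck's axis, tilted less than 0.06 rad, at rest and released (horizontal distance between rim and shoulder below 0.003 m and angle between pump_head's own z axis and vertical below 0.06 rad and z of rim in the frame of shoulder between -0.001 and 0.0026 m and linear speed of pump_head below 0.01 m/s and angular speed of pump_head below 0.1 rad/s); the robot touches nothing.
It fails at once if the thread is forced: more than 25 N between pump head and bottle (contact force between pump_head and bottle above 25 N).
It fails at once if a bystander is pushed more than 15 mm from its place (distance of any of block_low, block_top, tealight, dish, stone, soap_box, oil_bottle from where it was at the start of the episode above 0.015 m).
It also fails if it takes over 72 s, if anything falls off the work surface, if the arm or the gripper's body presses on something with over 40 N, if the wrist force passes 120 N, or if a joint passes its speed limit or range.

ROBOT

A 6-joint arm with a two-finger parallel gripper is mounted at the origin on the work surface. World frame = base frame: x ahead of the robot, y to its left, z up, the work surface at z = 0. Lengths are in m, angles in rad, forces in N, time in s.
With the tool pointing down it reaches from about 0.425 to 0.95 m from the base axis. Payload 3.5 kg.
Tool frame: the origin (TCP) lies midway between the tips of the shut fingers; the grasp point (between the pads) lies 19 mm behind it; x points along the fingers, y is the direction in which the jaws open and shut, and the axes are right-handed (so a half turn about x gives the same grasp; the last joint's range is limited). The gripper opens to 85 mm and grips with 20 to 120 N. Pads are 22 mm wide; open, the fingers measure 114 mm over their backs; the gripper's body (76 mm by 85 mm) begins 54 mm behind the grasp point. The pads swing forward as they close: fully open they stand 13 mm farther back than shut.
Start: joints at [-1.487, 0.286, 1.577, -0, 1.279, -0.15], TCP at [0.156, -0.657, 0.231] pointing down, gripper open.
Joint ranges: [-2.77, 2.77], [-0.9, 2.22], [0.21, 2.48], [-1.53, 4.67], [0.24, 2.81], [-2.84, 2.84]. Speed limits (rad/s): [2.79, 2.79, 3.14, 3.14, 3.14, 3.14].

INTERFACE

Orientations are given as a unit quaternion [x, y, z, w].
In Python, from plant import ctrl, vision gives the robot as it stands. The module is installed in compiled form; this text tells all that it offers.
- The arm moves only by the tool play_rows, never from a script. Its arguments are lists of equal length, an entry for each row: "claw": the closure in counts, from 0 (fully open) to 255 (shut); "travel": the shift along the tool's x, y, z in m, a list of three; "dr": the turn, a rotation vector about the tool's x, y, z in rad, a list of three. In form: {"claw": [claw, ...], "travel": [[tx, ty, tz], ...], "dr": [[wx, wy, wz], ...]}. A call has 1 to 20 rows; each row is the pose to reach, as a shift and turn from the pose measured when the call began, along the tool's axes at that moment; what a row does not reach only later rows make up. A row lasts 1/10 s, in which the tool goes at most 50 mm and 8.59 degrees, less where a joint would pass 70% of its speed; a pose out of reach is approached as far as the arm can. A call with a gripper value outside its range is refused whole. The fingers move at their own pace and stop on an object; "force" is the grip in N (left out, the last holds). Time passes only in rows, so rows that repeat a pose let the fingers close. It gives the time, the measured TCP pose, the force and the opening at its end, in the units of the state.
- ctrl.get_state(): the state, without advancing time (a new reading comes with each control period).
- vision.read_camera(name): name is "scene" or "side" or "wrist"; returns a dict with "img" (384x512x3 uint8, red, green, blue), "range_z" (384x512 float32, m along the optical axis (not along the pixel's ray), 0 where there is no reading), "K" (3x3 intrinsics, pixels), "world_to_cam" (4x4, takes a point from world to camera coordinates). Camera axes: x right, y up, looking along -z (the intrinsics and any distortion apply to the point x, -y, -z); pixel columns grow to the right and rows downward; lengths in m; the calibration is good to about 2 mm. A picture is of the moment at which its call begins.
- ctrl.sign_off(): hands the job in, once; it reports no verdict.
The state is a dict: "time": time; "qpos": joint angles; "dq": joint speeds; "joint_efforts": joint torques, N m; "eef_pos": TCP position; "tcp_rot": TCP orientation; "contact_force": force on the tool from outside, world axes, zero at the start; "wrist_torque": the same for the moment, N m; "opening": opening from 0.0 (shut) to 1.0 (fully open).
Only numpy, scipy, OpenCV 4.12 (cv2) and the standard library are available. Lean on these libraries where they do the work, as an engineer would, in place of code of your own. Each camera call takes 0.05 s, during which the arm holds its last target.

## Working session

There is one attempt and no reset: what is moved stays moved. The work goes in short steps, Python scripts to look and compute and a tool call to move; the robot and the scene stay as the last step left them, time stands still between calls to the robot, and variables do not carry over. Pictures are saved under pics/ and viewed, and the job is handed in when it is done.

Besides the shell and the picture viewer there is one more tool, called by a JSON object that holds its "op" and its "data", one argument or row to a line. play_rows: Moves the arm, as the interface text tells. Its arguments: {"type":"object","properties":{"claw":{"type":"array","items":{"type":"number"}},"travel":{"type":"array","items":{"type":"array","items":{"type":"number"}}},"dr":{"type":"array","items":{"type":"array","items":{"type":"number"}}},"force":{"type":"number"}},"required":["claw","travel","dr"]}

```bash
mkdir -p pics; python3 - <<'E'
from plant import ctrl, vision
import cv2, numpy as np, pickle
s=ctrl.get_state(); print({k:np.round(v,3) for k,v in s.items()})
for n in ["scene","side","wrist"]:
    d=vision.read_camera(n); pickle.dump(d,open(f"{n}0.pkl","wb"))
    cv2.imwrite(f"pics/{n}0.png",cv2.resize(d["img"][:,:,::-1],(768,576)))
    C=np.linalg.inv(d["world_to_cam"]); print(n,C[:3,3].round(3),-C[:3,2].round(3),d["K"].round(1).tolist(),d.keys())
E
```

```text
{'time': np.float64(0.0), 'qpos': array([-1.487,  0.287,  1.578, -0.   ,  1.279, -0.15 ]), 'dq': array([ 0.   ,  0.   , -0.001,  0.001, -0.002, -0.   ]), 'joint_efforts': array([ 0.0000e+00, -4.0598e+01, -2.9263e+01, -0.0000e+00,  6.0000e-03,
       -0.0000e+00]), 'eef_pos': array([ 0.156, -0.656,  0.23 ]), 'tcp_rot': array([ 0.702,  0.083, -0.702,  0.082]), 'contact_force': array([-0.799,  0.369, -0.216]), 'wrist_torque': array([ 0.054,  0.042, -0.062]), 'opening': np.float64(1.004)}
scene [ 1.195 -0.415  1.2  ] [-0.46   0.33  -0.824] [[459.6, 0.0, 256.9], [0.0, 459.6, 190.9], [0.0, 0.0, 1.0]] dict_keys(['img', 'range_z', 'K', 'world_to_cam'])
side [0.233 0.65  0.645] [ 0.35  -0.693 -0.631] [[353.0, 0.0, 251.4], [0.0, 353.0, 192.7], [0.0, 0.0, 1.0]] dict_keys(['img', 'range_z', 'K', 'world_to_cam'])
wrist [ 0.236 -0.637  0.374] [-0.311 -0.074 -0.948] [[309.8, 0.0, 250.8], [0.0, 309.8, 190.3], [0.0, 0.0, 1.0]] dict_keys(['img', 'range_z', 'K', 'world_to_cam'])
```

View pics/scene0.png

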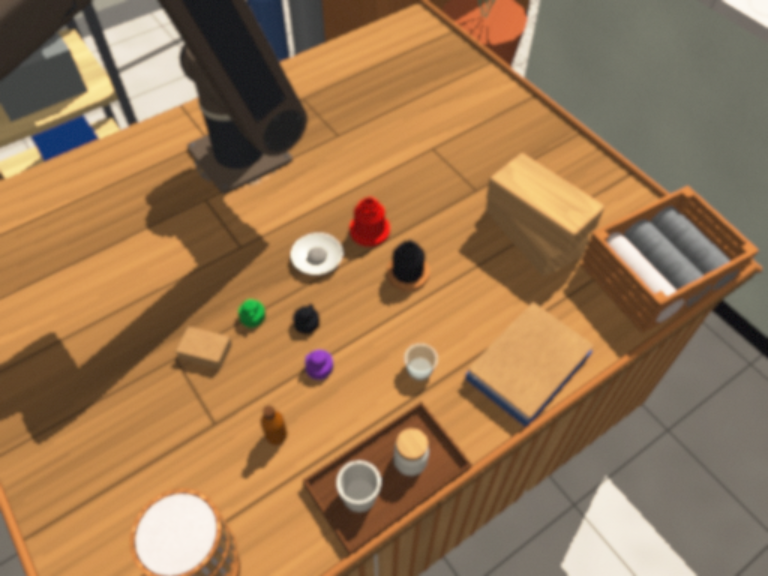

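View pics/side0.png

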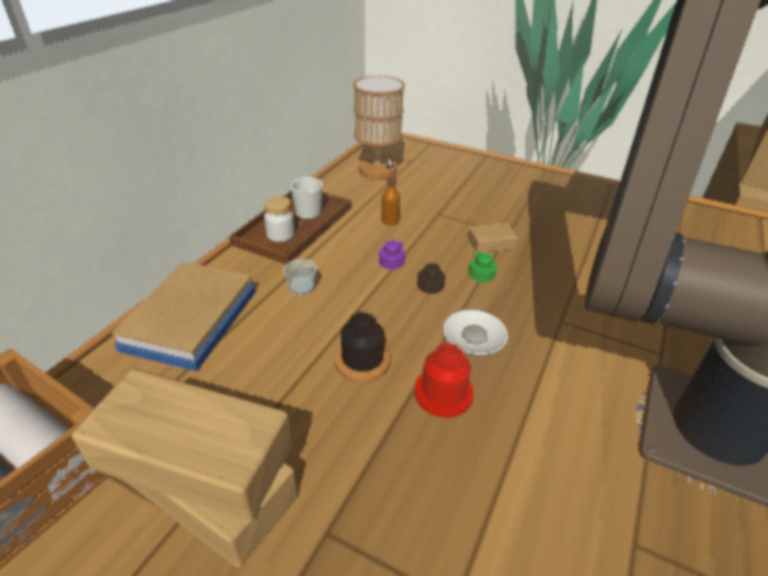

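View pics/wrist0.png

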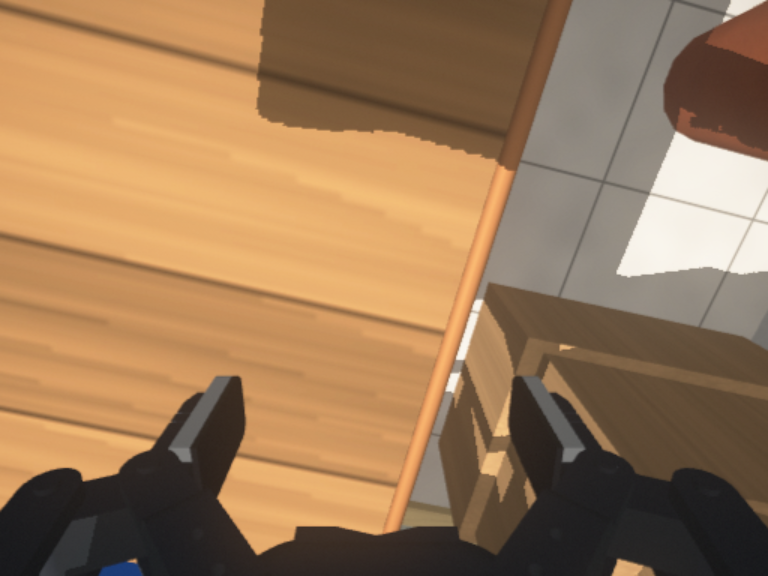

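The scene view (768-px scale) shows the black head at about (306,320) and the black bottle at about (408,262) in its wooden stand. In the side view they are at (431,278) and (362,345). The wrist view shows only cabinet and floor. Next I'll measure both objects.

```bash
cat > h.py <<'E'
import numpy as np, cv2, pickle
def pts(d):
    z=d["range_z"]; K=d["K"]; v,u=np.indices(z.shape)
    c=np.stack([(u-K[0,2])/K[0,0]*z,-(v-K[1,2])/K[1,1]*z,-z,np.ones_like(z)],-1)
    return (c@np.linalg.inv(d["world_to_cam"]).T)[...,:3], z>0
def blob(d,seed,thr=70,rad=45):
    m=(d["img"].max(-1)<thr).astype(np.uint8)
    n,l,st,ce=cv2.connectedComponentsWithStats(m)
    i=min((i for i in range(1,n) if st[i,4]>30),key=lambda i:np.hypot(*(ce[i]-seed)))
    return l==i,st[i],ce[i]
def cfit(P):
    A=np.c_[2*P[:,:2],np.ones(len(P))]; s=np.linalg.lstsq(A,(P[:,:2]**2).sum(1),rcond=None)[0]
    return s[:2],np.sqrt(s[2]+s[:2]@s[:2])
def ray(d,u,v,z):
    K=d["K"]; C=np.linalg.inv(d["world_to_cam"]); r=C[:3,:3]@np.array([(u-K[0,2])/K[0,0],-(v-K[1,2])/K[1,1],-1]); o=C[:3,3]
    return o+r*(z-o[2])/r[2]
E
python3 - <<'E'
from h import *
for n,sd in [("scene",[(204,213),(272,175)]),("side",[(287,185),(241,230)])]:
    d=pickle.load(open(n+"0.pkl","rb")); P,ok=pts(d)
    for nm,s in zip(["head","bottle"],sd):
        m,st,ce=blob(d,s); q=P[m&ok]; q=q[q[:,2]>0.005]
        print(n,nm,st,ce.round(1),len(q),"z",np.percentile(q[:,2],[1,50,99]).round(4))
        for lo,hi in ([(.005,.024),(.03,.047)] if nm=="head" else [(.02,.062),(.082,.09),(.09,.1)]):
            b=q[(q[:,2]>lo)&(q[:,2]<hi)]
            if len(b)>8: c,r=cfit(b); print(lo,hi,len(b),c.round(4),r.round(4),b.mean(0).round(4))
E
```

```text
scene head [196 204  16  19 238] [203.5 213.5] 221 z [0.0078 0.0276 0.0508]
0.005 0.024 62 [ 0.5109 -0.1223] 0.0194 [ 0.5216 -0.1281  0.0169]
0.03 0.047 64 [ 0.5097 -0.1193] 0.0129 [ 0.5112 -0.1208  0.0406]
scene bottle [261 161  21  28 457] [271.6 174.9] 456 z [0.0156 0.0711 0.0998]
0.02 0.062 154 [0.5253 0.121 ] 0.0324 [0.5467 0.1051 0.0419]
0.082 0.09 45 [0.5275 0.1199] 0.017 [0.5297 0.117  0.0866]
0.09 0.1 62 [0.5268 0.1204] 0.0148 [0.5301 0.1188 0.0942]
side head [279 177  17  18 210] [286.8 186.1] 208 z [0.0072 0.0258 0.0486]
0.005 0.024 78 [ 0.5046 -0.1144] 0.0215 [ 0.4989 -0.099   0.0159]
0.03 0.047 43 [ 0.502  -0.1098] 0.01 [ 0.5029 -0.1091  0.0417]
side bottle [228 209  28  38 861] [241.2 228.1] 854 z [0.0196 0.0692 0.0997]
0.02 0.062 328 [0.5246 0.121 ] 0.0342 [0.5113 0.1458 0.0414]
0.082 0.09 81 [0.5225 0.1252] 0.0172 [0.5209 0.1272 0.0866]
0.09 0.1 116 [0.5237 0.1241] 0.0145 [0.522  0.1275 0.0945]
```

```bash
python3 - <<'E'
from h import *
from scipy.spatial.transform import Rotation as R
from plant import ctrl
s=ctrl.get_state(); M=R.from_quat(s["tcp_rot"]).as_matrix(); print(M.round(3))
d=pickle.load(open("scene0.pkl","rb")); P,ok=pts(d); hsv=cv2.cvtColor(d["img"],cv2.COLOR_RGB2HSV)
H,S,V=cv2.split(hsv)
for n,m in dict(red=((H<4)|(H>176))&(S>200)&(V>80),green=(H>45)&(H<75)&(S>150),purple=(H>125)&(H<150)&(S>120)).items():
    mm=m&ok; q=P[mm]; q=q[(q[:,2]>.005)&(q[:,0]<.9)]
    print(n,len(q),np.percentile(q,[5,50,95],axis=0).round(3).tolist())
for n,u,v,z in [("dish",317/1.5,255/1.5,.01),("tealight",420/1.5,362/1.5,.02),("oil",274/1.5,427/1.5,.04),("soap",203/1.5,347/1.5,.03),("block",540/1.5,190/1.5,.14)]: print(n,ray(d,u,v,z).round(3))
E
```

```text
[[-0.     0.232 -0.973]
 [ 0.002 -0.973 -0.232]
 [-1.    -0.002 -0.   ]]
red 582 [[0.371, 0.087, 0.011], [0.401, 0.11, 0.052], [0.42, 0.143, 0.094]]
green 209 [[0.424, -0.222, 0.011], [0.441, -0.204, 0.027], [0.453, -0.183, 0.049]]
purple 243 [[0.599, -0.174, 0.011], [0.616, -0.156, 0.027], [0.631, -0.134, 0.048]]
dish [ 0.379 -0.012  0.01 ]
tealight [0.72  0.009 0.02 ]
oil [ 0.682 -0.29   0.04 ]
soap [ 0.455 -0.318  0.03 ]
block [0.591 0.41  0.14 ]
```

{"op": "play_rows", "data": {
  "claw": [0,0,0,0,0,0,0,0,0,0,0,0,0,0,0,0],
  "travel": [
    [0.0,-0.033,-0.035],
    [0.0,-0.066,-0.07],
    [0.0,-0.099,-0.105],
    [0.01,-0.132,-0.14],
    [0.01,-0.165,-0.174],
    [0.02,-0.198,-0.209],
    [0.02,-0.231,-0.244],
    [0.02,-0.264,-0.279],
    [0.02,-0.297,-0.314],
    [0.03,-0.33,-0.349],
    [0.03,-0.363,-0.383],
    [0.03,-0.396,-0.418],
    [0.04,-0.429,-0.453],
    [0.04,-0.443,-0.467],
    [0.04,-0.443,-0.467],
    [0.04,-0.443,-0.467]
  ],
  "dr": [
    [-0.03,0,0],
    [-0.06,0,0],
    [-0.09,0,0],
    [-0.12,0,0],
    [-0.15,0,0],
    [-0.18,0,0],
    [-0.21,0,0],
    [-0.24,0,0],
    [-0.27,0,0],
    [-0.3,0,0],
    [-0.33,0,0],
    [-0.367,0,0],
    [-0.367,0,0],
    [-0.367,0,0],
    [-0.367,0,0],
    [-0.367,0,0]
  ],
  "force": 30
}}

```text
time: 1.75
eef_pos: [0.5078, -0.1168, 0.1909]
tcp_rot: [-0.675, -0.21, 0.675, -0.209]
contact_force: [0.7, -0.2, -0.6]
opening: 0.999
```

```bash
cat > look.py <<'E'
import sys
from h import *
from plant import ctrl, vision
from scipy.spatial.transform import Rotation as R
def st():
    s=ctrl.get_state(); M=R.from_quat(s["tcp_rot"]).as_matrix()
    print("t",s["time"].round(2),"tcp",s["eef_pos"].round(4),"F",s["contact_force"].round(2),"T",s["wrist_torque"].round(3),"op",s["opening"].round(3),"q6",s["qpos"][5].round(3)); print(M.round(4).tolist())
    return s,M
if __name__=="__main__":
    st()
    for n in sys.argv[2:]:
        d=vision.read_camera(n); pickle.dump(d,open(f"{n}_{sys.argv[1]}.pkl","wb"))
        cv2.imwrite(f"pics/{n}_{sys.argv[1]}.png",cv2.resize(d["img"][:,:,::-1],(768,576)))
E
python3 look.py a wrist
```

```text
Traceback (most recent call last):
  File "look.py", line 10, in <module>
    st()
    ~~^^
  File "look.py", line 7, in st
    print("t",s["time"].round(2),"tcp",s["eef_pos"].round(4),"F",s["contact_force"].round(2),"T",s["wrist_torque"].round(3),"op",s["opening"].round(3),"q6",s["qpos"][5].round(3)); print(M.round(4).tolist())
              ^^^^^^^^^^^^^^^
AttributeError: 'float' object has no attribute 'round'
```

```bash
sed -i 's/s\["time"\].round(2)/round(float(s["time"]),2)/; s/s\["opening"\].round(3)/round(float(s["opening"]),4)/; s/s\["qpos"\]\[5\].round(3)/s["qpos"].round(3)/' look.py; python3 look.py a wrist
```

```text
t 1.75 tcp [ 0.5078 -0.1168  0.1909] F [ 0.67 -0.17 -0.61] T [-0.008  0.014  0.012] op 0.9986 q6 [-4.210e-01 -1.600e-02  1.989e+00  1.000e-03  1.170e+00  5.470e-01]
[[-0.0008, 0.5663, -0.8242], [0.0016, -0.8242, -0.5663], [-1.0, -0.0018, -0.0002]]
```

View pics/wrist_a.png

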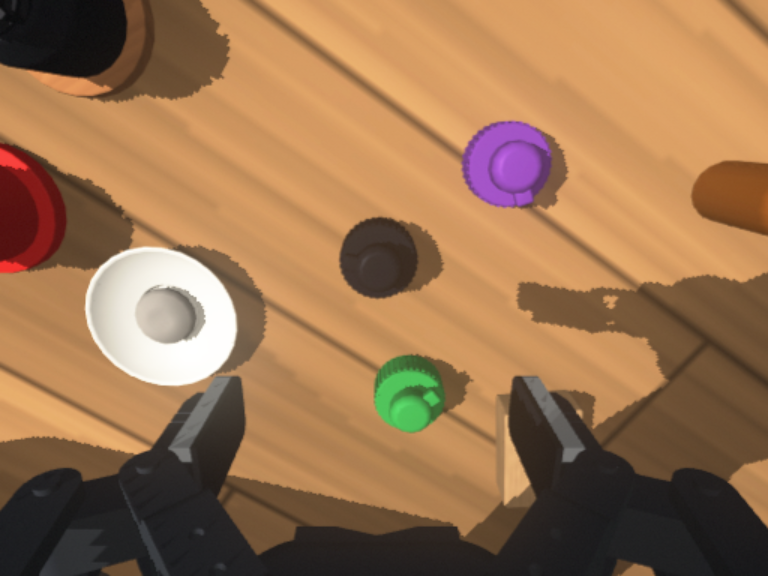

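The wrist view shows the black head at (378,257), with purple at (508,165) and green at (410,393). The black bottle is partly visible at top left.

```bash
python3 - <<'E'
from h import *
d=pickle.load(open("wrist_a.pkl","rb")); P,ok=pts(d)
m,s,ce=blob(d,(252,171)); print(s,ce)
c=max(cv2.findContours(m.astype(np.uint8),0,1)[0],key=cv2.contourArea); print(cv2.minEnclosingCircle(c), cv2.fitEllipse(c))
q=P[m&ok]; print(len(q),np.percentile(q[:,2],[1,50,99]))
for lo,hi in [(.003,.022),(.022,.03),(.04,.06)]:
    b=q[(q[:,2]>lo)&(q[:,2]<hi)]
    if len(b)>8:
        print(lo,len(b),b.mean(0).round(4)); cc,r=cv2.minEnclosingCircle((b[:,:2]*1000).astype(np.float32)); print(cc,r)
        print(cfit(b))
(u,v),r=cv2.minEnclosingCircle(c); print(ray(d,u,v,.013),ray(d,u,v,.026))
E
```

```text
[ 228  145   50   53 1848] [254.08225108 171.98917749]
((252.4166717529297, 171.3333282470703), 26.339893341064453) ((253.50418090820312, 172.0670928955078), (47.04616928100586, 51.15593338012695), 15.289971351623535)
1838 [0.0085989  0.02787901 0.04922726]
0.003 110 [ 0.5256 -0.1117  0.0144]
(511.87738037109375, -118.2995376586914) 25.39082145690918
(array([ 0.50514071, -0.12030943]), np.float64(0.026192912927780983))
0.022 905 [ 0.512  -0.1213  0.0268]
(505.0640869140625, -120.16171264648438) 27.266218185424805
(array([ 0.50494962, -0.12090153]), np.float64(0.021680804101869025))
0.04 782 [ 0.5056 -0.1187  0.0465]
(503.776611328125, -115.95098876953125) 19.460668563842773
(array([ 0.50480983, -0.11772586]), np.float64(0.011783947180406219))
[ 0.50486035 -0.12111215  0.013     ] [ 0.50772781 -0.11905789  0.026     ]
```

{"op": "play_rows", "data": {
  "claw": [0,0,0,0,0,0,0,0],
  "travel": [
    [0.03,0.001,0.004],
    [0.07,0.001,0.004],
    [0.11,0.001,0.004],
    [0.14,0.001,0.004],
    [0.165,0.001,0.004],
    [0.18,0.001,0.004],
    [0.19,0.001,0.004],
    [0.19,0.001,0.004]
  ],
  "dr": [
    [0,0,0],
    [0,0,0],
    [0,0,0],
    [0,0,0],
    [0,0,0],
    [0,0,0],
    [0,0,0],
    [0,0,0]
  ]
}}

```text
time: 2.6
eef_pos: [0.5042, -0.1207, 0.0004]
tcp_rot: [-0.675, -0.21, 0.676, -0.208]
contact_force: [-0.3, -0.0, 1.3]
opening: 1.003
```

```bash
python3 look.py b wrist side
```

```text
t 2.6 tcp [ 5.042e-01 -1.207e-01  4.000e-04] F [-0.33 -0.04  1.31] T [-0.027  0.032  0.062] op 1.0025 q6 [-4.310e-01  2.680e-01  2.084e+00  2.000e-03  7.920e-01  5.390e-01]
[[-0.002, 0.5642, -0.8256], [0.0021, -0.8256, -0.5642], [-1.0, -0.0029, 0.0005]]
```

View pics/wrist_b.png

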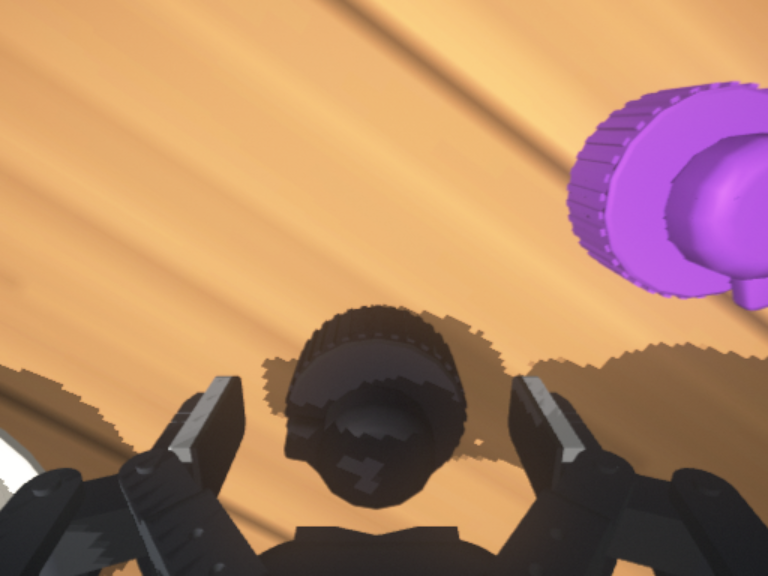

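View pics/side_b.png

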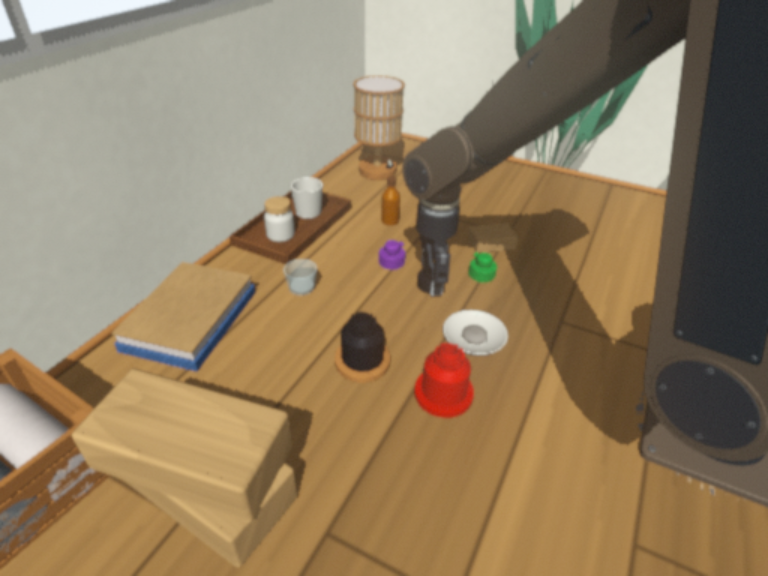

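The head sits midway between the fingers, at (376,400) with the pads at 225 and 530. I'll check its axis along the pad width using depth.

```bash
python3 - <<'E'
from h import *
d=pickle.load(open("wrist_b.pkl","rb")); P,ok=pts(d)
w=np.zeros(ok.shape,bool); w[195:350,180:320]=1
q=P[w&ok&(d["img"].max(-1)<110)]
q=q[np.hypot(q[:,0]-.505,q[:,1]+.12)<.034]
for lo,hi in [(.006,.022),(.024,.029),(.04,.06)]:
    b=q[(q[:,2]>lo)&(q[:,2]<hi)]
    if len(b)>8: print(lo,len(b),b.mean(0).round(4),cv2.minEnclosingCircle((b[:,:2]*1000).astype(np.float32)),cfit(b))
E
```

```text
0.006 1325 [ 0.5234 -0.1076  0.0147] ((507.3845520019531, -118.63352966308594), 26.978269577026367) (array([ 0.50435808, -0.12018917]), np.float64(0.026942196745733008))
0.024 4701 [ 0.516  -0.115   0.0267] ((504.85321044921875, -119.87834167480469), 27.343793869018555) (array([ 0.50642298, -0.1194164 ]), np.float64(0.020465605240635905))
0.04 5081 [ 0.507  -0.116   0.0462] ((504.5275573730469, -115.50199890136719), 19.771034240722656) (array([ 0.5055436 , -0.11593899]), np.float64(0.011714268610628466))
```

{"op": "play_rows", "data": {
  "claw": [60,120,255,255,255,255,255,255],
  "travel": [
    [0,0,-0.0007],
    [0,0,-0.0007],
    [0,0,-0.0007],
    [0,0,-0.0007],
    [0,0,-0.0007],
    [0,0,-0.0007],
    [0,0,-0.0007],
    [0,0,-0.0007]
  ],
  "dr": [
    [0,0,0],
    [0,0,0],
    [0,0,0],
    [0,0,0],
    [0,0,0],
    [0,0,0],
    [0,0,0],
    [0,0,0]
  ],
  "force": 30
}}

```text
time: 3.5
eef_pos: [0.5073, -0.1209, 0.0036]
tcp_rot: [0.677, 0.209, -0.674, 0.21]
contact_force: [-0.8, 0.4, 5.4]
opening: 0.623
```

```bash
python3 look.py c wrist
```

```text
t 3.5 tcp [ 0.5073 -0.1209  0.0036] F [-0.83  0.45  5.43] T [0.077 0.218 0.035] op 0.623 q6 [-4.29e-01  2.65e-01  2.08e+00  2.00e-03  7.94e-01  5.40e-01]
[[0.0032, 0.565, -0.8251], [-0.0002, -0.8251, -0.565], [-1.0, 0.002, -0.0025]]
```

View pics/wrist_c.png

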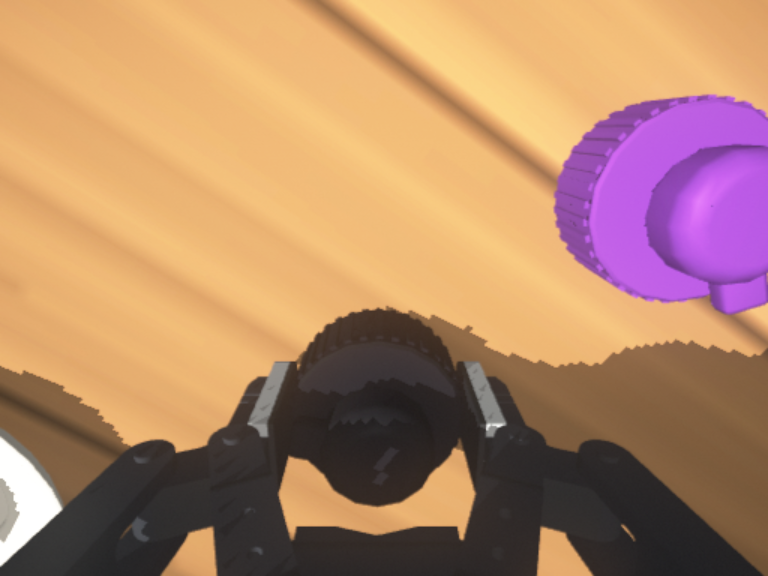

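The pads are on the collar (opening 0.623, about 53 mm), but there is a 5 N upward reaction and the TCP was lifted 3 mm. I'll lift the head and check it.

{"op": "play_rows", "data": {
  "claw": [255,255,255,255,255,255,255,255],
  "travel": [
    [-0.01,0,0],
    [-0.03,0,0],
    [-0.06,0,0],
    [-0.09,0,0],
    [-0.12,0,0],
    [-0.15,0,0],
    [-0.15,0,0],
    [-0.15,0,0]
  ],
  "dr": [
    [0,0,0],
    [0,0,0],
    [0,0,0],
    [0,0,0],
    [0,0,0],
    [0,0,0],
    [0,0,0],
    [0,0,0]
  ]
}}

```text
time: 4.35
eef_pos: [0.5069, -0.1208, 0.1541]
tcp_rot: [0.677, 0.208, -0.674, 0.21]
contact_force: [-0.0, 0.8, -1.4]
opening: 0.623
```

```bash
python3 look.py d wrist side scene; python3 - <<'E'
from h import *
for n in ["side","scene"]:
    d=pickle.load(open(n+"_d.pkl","rb"))
    c=ray(d,*[0,0],0)
    w=d["world_to_cam"]@np.array([.507,-.121,.16,1]); K=d["K"]; u=K[0,0]*w[0]/-w[2]+K[0,2]; v=-K[1,1]*w[1]/-w[2]+K[1,2]
    u,v=int(u),int(v); print(u,v)
    cv2.imwrite(f"pics/{n}_d_crop.png",cv2.resize(d["img"][v-45:v+45,u-60:u+60,::-1],(780,585),interpolation=cv2.INTER_NEAREST))
E
```

```text
t 4.35 tcp [ 0.5069 -0.1208  0.1541] F [-0.    0.77 -1.41] T [ 0.022 -0.027 -0.   ] op 0.6232 q6 [-4.290e-01  2.300e-02  2.022e+00  1.000e-03  1.092e+00  5.400e-01]
[[0.0046, 0.5651, -0.825], [-0.0008, -0.825, -0.5651], [-1.0, 0.0033, -0.0033]]
291 142
198 185
```

View pics/wrist_d.png

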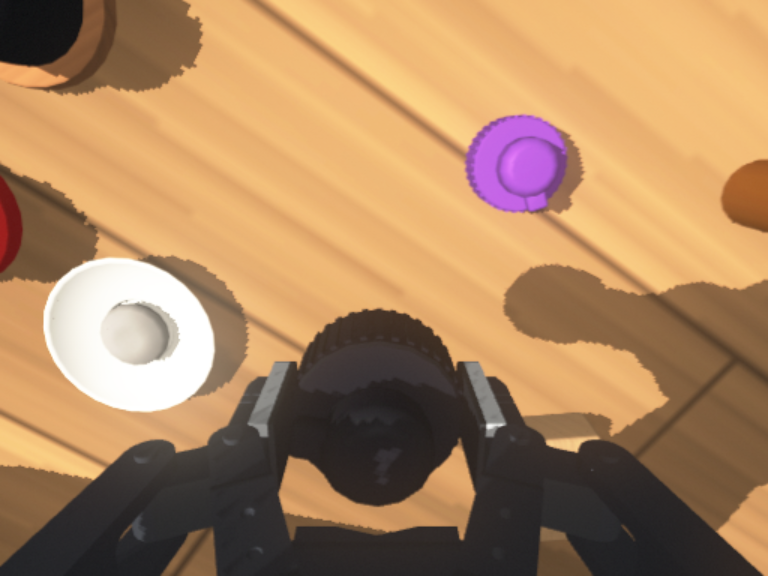

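View pics/side_d_crop.png

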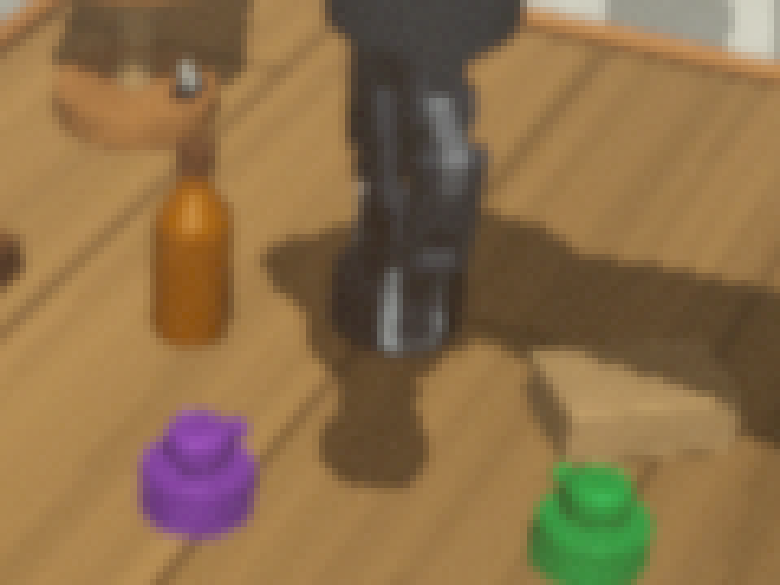

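View pics/scene_d_crop.png

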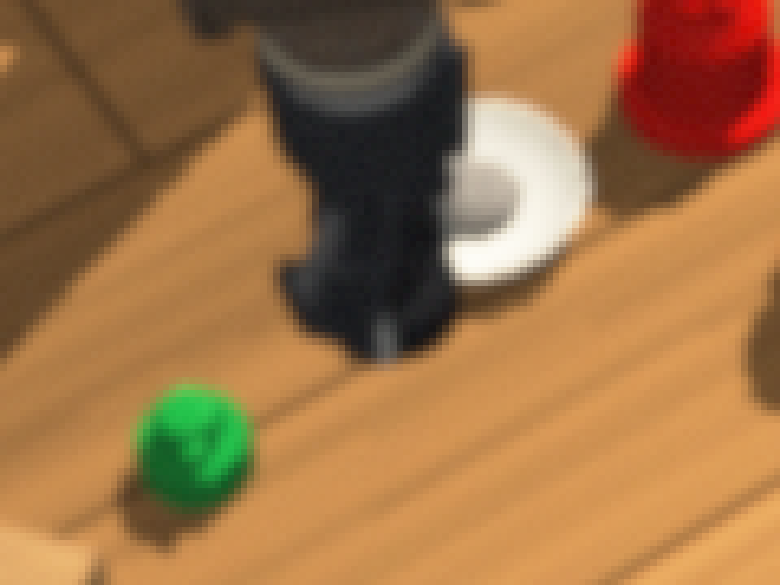

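The head is held. I'll use wrist depth to measure its axis, height and tilt relative to the TCP.

```bash
cat > hd.py <<'E'
from h import *
from scipy.spatial.transform import Rotation as R
def head(d,s):
    P,ok=pts(d); M=R.from_quat(s["tcp_rot"]).as_matrix(); t=s["eef_pos"]
    w=np.zeros(ok.shape,bool); w[195:345,170:330]=1
    q=((P[w&ok]-t)@M)   # tool coords: x down, y jaw, z
    q=q[(np.abs(q[:,1])<.0262)&(np.abs(q[:,2]+0)<.034)&(q[:,0]<.012)&(q[:,0]>-.06)]
    h,e=np.histogram(q[:,0],bins=np.arange(-.06,.012,.0015)); print([(round(a*1e3,1),int(c)) for a,c in zip(e,h) if c>60])
    return q
E
python3 - <<'E'
from hd import *
from plant import ctrl
s=ctrl.get_state(); d=pickle.load(open("wrist_d.pkl","rb")); q=head(d,s)
for x in (np.arange(-.032,-.012,.002)):
    pass
np.save("q.npy",q)
E
```

```text
[(np.float64(-48.0), 1693), (np.float64(-46.5), 1364), (np.float64(-45.0), 622), (np.float64(-43.5), 668), (np.float64(-42.0), 446), (np.float64(-40.5), 257), (np.float64(-39.0), 216), (np.float64(-37.5), 199), (np.float64(-36.0), 175), (np.float64(-34.5), 149), (np.float64(-33.0), 86), (np.float64(-28.5), 116), (np.float64(-27.0), 2842), (np.float64(-25.5), 1311), (np.float64(-24.0), 309), (np.float64(-22.5), 198), (np.float64(-21.0), 159), (np.float64(-19.5), 149), (np.float64(-18.0), 132), (np.float64(-16.5), 126), (np.float64(-15.0), 145), (np.float64(-13.5), 106), (np.float64(-12.0), 120), (np.float64(-10.5), 110), (np.float64(-9.0), 125), (np.float64(-7.5), 98), (np.float64(-6.0), 100), (np.float64(-4.5), 94), (np.float64(-3.0), 92)]
```

```bash
python3 - <<'E'
from h import *
from scipy.spatial.transform import Rotation as R
T={"b":([.5042,-.1207,.0004],[[-0.002,.5642,-.8256],[.0021,-.8256,-.5642],[-1,-.0029,.0005]]),
"c":([.5073,-.1209,.0036],[[.0032,.565,-.8251],[-.0002,-.8251,-.565],[-1,.002,-.0025]]),
"d":([.5069,-.1208,.1541],[[.0046,.5651,-.825],[-.0008,-.825,-.5651],[-1,.0033,-.0033]])}
for k,(t,M) in T.items():
    t=np.array(t);M=np.array(M); d=pickle.load(open(f"wrist_{k}.pkl","rb")); P,ok=pts(d)
    # table check
    img=d["img"].astype(int); tb=ok&(img[...,0]>150)&(img[...,2]<120)&(img[...,1]<190); print(k,"table z",np.percentile(P[tb][:,2],[10,50,90]).round(4))
    w=np.zeros(ok.shape,bool); w[195:345,170:330]=1
    q=(P[w&ok]-t)@M; q=q[(np.abs(q[:,1])<.0255)&(np.abs(q[:,2])<.034)]
    for nm,lo,hi in [("coltop",-.0295,-.0235),("cap",-.052,-.0455)]:
        b=q[(q[:,0]>lo)&(q[:,0]<hi)]
        for _ in range(4):
            A=np.c_[b[:,1:],np.ones(len(b))]; x=np.linalg.lstsq(A,b[:,0],rcond=None)[0]; r=b[:,0]-A@x; b=b[abs(r)<2*r.std()+1e-4]
        print(nm,len(b),"slopes",x.round(3),"rms",r.std().round(5), cv2.minEnclosingCircle((b[:,1:]*1000).astype(np.float32)))
    sd=q[(q[:,0]>-.021)&(q[:,0]<-.002)&(np.abs(q[:,1])<.025)&(q[:,2]<-.008)]
    A=np.c_[2*sd[:,1:],np.ones(len(sd))]; s=np.linalg.lstsq(A,(sd[:,1:]**2).sum(1),rcond=None)[0]; print("side",len(sd),s[:2].round(4),np.sqrt(s[2]+s[:2]@s[:2]).round(4))
E
```

```text
b table z [0.0001 0.0009 0.0017]
coltop 4115 slopes [-0.004 -0.004 -0.027] rms 0.00051 ((-0.15158900618553162, -1.7858408689498901), 26.55303382873535)
cap 3083 slopes [-0.002 -0.026 -0.047] rms 0.00058 ((-0.40080785751342773, -1.7330315113067627), 13.997303009033203)
side 1476 [-0.0004 -0.0011] 0.0264
c table z [0.0001 0.0009 0.0017]
coltop 1408 slopes [-0.001  0.001 -0.024] rms 0.00024 ((-0.11987113952636719, 0.7851686477661133), 26.13123321533203)
cap 27 slopes [-0.008 -0.001 -0.046] rms 9e-05 ((0.2506599426269531, 0.18329858779907227), 10.732952117919922)
side 1635 [-0.      0.0019] 0.0268
d table z [0.0001 0.001  0.002 ]
coltop 1301 slopes [-0.001  0.001 -0.024] rms 0.00024 ((-0.02957283705472946, 0.8035892844200134), 25.845355987548828)
cap 11 slopes [-0.007 -0.006 -0.046] rms 0.00014 ((-1.5956556797027588, 0.18343806266784668), 10.621499061584473)
side 1633 [0.     0.0019] 0.0268
```

```bash
python3 - <<'E'
import numpy as np
q=np.load("q.npy")
for lo in np.arange(-.03,.03,.004):
    b=q[(abs(q[:,1])<.008)&(q[:,2]>lo)&(q[:,2]<=lo+.004)]
    print(round(lo*1e3),len(b),np.percentile(b[:,0],[2,25,50,75,98]).round(4) if len(b) else "")
for lo in np.arange(-.028,.028,.007):
    b=q[(q[:,2]<-.012)&(q[:,2]>-.022)&(q[:,1]>lo)&(q[:,1]<=lo+.007)]
    print(round(lo*1e3),len(b),np.percentile(b[:,0],[2,25,50,75,98]).round(4) if len(b) else "")
E
```

```text
-30 108 [-0.0242 -0.0191 -0.0145 -0.0094 -0.002 ]
-26 881 [-0.0266 -0.0249 -0.0199 -0.0108 -0.0014]
-22 300 [-0.027  -0.0263 -0.0259 -0.0255 -0.0247]
-18 631 [-0.0438 -0.0387 -0.0332 -0.0259 -0.0249]
-14 1082 [-0.0468 -0.0448 -0.0422 -0.0303 -0.0251]
-10 421 [-0.0478 -0.0471 -0.0466 -0.0461 -0.0257]
-6 349 [-0.0479 -0.0472 -0.0468 -0.0464 -0.0458]
-2 345 [-0.0478 -0.0472 -0.0468 -0.0465 -0.0458]
2 338 [-0.0479 -0.0472 -0.0468 -0.0465 -0.0458]
6 311 [-0.0477 -0.0471 -0.0468 -0.0465 -0.0459]
10 178 [-0.0473 -0.0467 -0.0464 -0.046  -0.0451]
14 3 [-0.0453 -0.0453 -0.0452 -0.045  -0.0448]
18 0 
22 0 
26 0 
-28 106 [-0.0597 -0.0571 -0.0227 -0.0132 -0.0025]
-21 451 [-0.0268 -0.0254 -0.0229 -0.0136 -0.0021]
-14 404 [-0.04   -0.0261 -0.0257 -0.0251 -0.0062]
-7 693 [-0.045  -0.0406 -0.0327 -0.0259 -0.0249]
0 739 [-0.0454 -0.0417 -0.0343 -0.026  -0.025 ]
7 454 [-0.0434 -0.0309 -0.0261 -0.0256 -0.0199]
14 471 [-0.0271 -0.0259 -0.025  -0.0168 -0.0024]
21 183 [-0.0272 -0.0237 -0.0191 -0.0108 -0.0021]
```

{"op": "play_rows", "data": {
  "claw": [255,255,255,255,255,255,255,255,255],
  "travel": [
    [-0.02,-0.03,-0.01],
    [-0.036,-0.06,-0.02],
    [-0.036,-0.1,-0.034],
    [-0.036,-0.14,-0.048],
    [-0.036,-0.17,-0.06],
    [-0.036,-0.185,-0.066],
    [-0.036,-0.191,-0.068],
    [-0.036,-0.191,-0.068],
    [-0.036,-0.191,-0.068]
  ],
  "dr": [
    [0,0,0],
    [0,0,0],
    [0,0,0],
    [0,0,0],
    [0,0,0],
    [0,0,0],
    [0,0,0],
    [0,0,0],
    [0,0,0]
  ]
}}

```text
time: 5.4
eef_pos: [0.4537, 0.0751, 0.1872]
tcp_rot: [-0.675, -0.209, 0.676, -0.208]
contact_force: [0.7, 0.1, -2.0]
opening: 0.624
```

```bash
python3 look.py e wrist
```

```text
t 5.4 tcp [0.4537 0.0751 0.1872] F [ 0.73  0.13 -1.98] T [-0.046 -0.029 -0.017] op 0.6239 q6 [-5.800e-02 -1.600e-01  2.129e+00  1.000e-03  1.174e+00  9.130e-01]
[[-0.0014, 0.5646, -0.8254], [0.001, -0.8254, -0.5646], [-1.0, -0.0016, 0.0006]]
```

View pics/wrist_e.png

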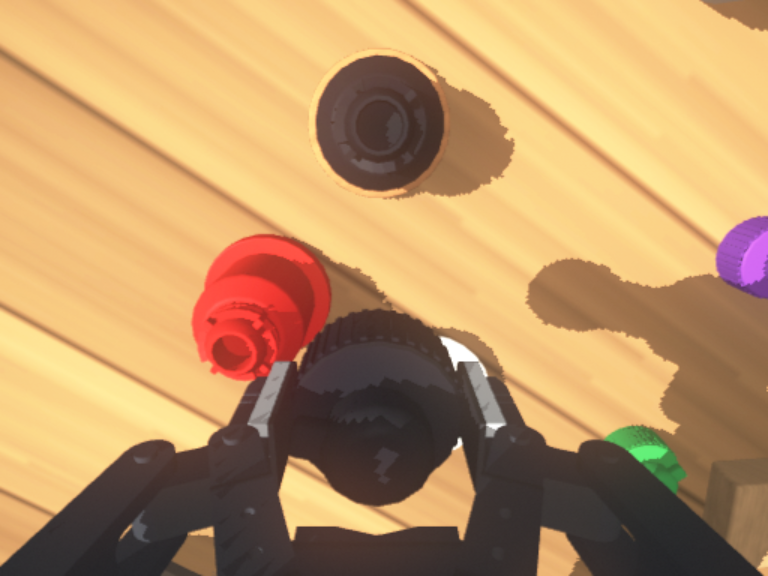

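The bottle is viewed almost straight down at (380,124), with the neck mouth concentric.

```bash
python3 - <<'E'
from h import *
d=pickle.load(open("wrist_e.pkl","rb")); P,ok=pts(d)
w=np.zeros(ok.shape,bool); w[25:140,195:310]=1
q=P[w&ok]; q=q[(q[:,2]>.005)&(np.hypot(q[:,0]-.525,q[:,1]-.122)<.06)]
h,e=np.histogram(q[:,2],np.arange(0,.106,.003)); print([(round(a*1e3),int(c)) for a,c in zip(e,h) if c>30])
for lo,hi in [(.010,.018),(.062,.068),(.076,.081),(.096,.103)]:
    b=q[(q[:,2]>lo)&(q[:,2]<hi)]; print(lo,len(b),b.mean(0).round(4),cv2.minEnclosingCircle((b[:,:2]*1000).astype(np.float32)),cfit(b))
m=((d["img"].max(-1)<95)&w).astype(np.uint8); c=max(cv2.findContours(m,0,1)[0],key=cv2.contourArea)
el=cv2.fitEllipse(c); print(el,[ray(d,*el[0],z).round(4).tolist() for z in (.05,.066)])
E
```

```text
[(12, 735), (15, 567), (66, 417), (69, 712), (72, 740), (75, 770), (78, 755), (81, 366), (84, 173), (87, 369), (90, 594), (93, 406), (96, 371), (99, 402)]
0.01 1303 [0.5246 0.1231 0.0149] ((523.4384765625, 120.89678192138672), 45.98348617553711) (array([0.52367555, 0.12095276]), np.float64(0.04346804823017767))
0.062 241 [0.5227 0.1236 0.0672] ((523.4581298828125, 121.0277328491211), 34.79318618774414) (array([0.52350565, 0.12099756]), np.float64(0.03401833677825401))
0.076 1295 [0.5239 0.1214 0.0785] ((523.6486206054688, 120.97602081298828), 27.788387298583984) (array([0.52369844, 0.12111459]), np.float64(0.0215899443926731))
0.096 774 [0.5239 0.1212 0.0988] ((523.65283203125, 120.9699935913086), 16.33919334411621) (array([0.52358075, 0.12103016]), np.float64(0.013577950052192997))
((263.03436279296875, 84.32965087890625), (64.11835479736328, 75.69243621826172), 18.882043838500977) [[0.5284, 0.1133, 0.05], [0.528, 0.1138, 0.066]]
```

The bottle axis is at (0.5236, 0.1210), and the stand and body radii (46.0 and 34.8 mm) match the given sizes. I'll hover the head over it.

{"op": "play_rows", "data": {
  "claw": [255,255,255,255,255,255,255],
  "travel": [
    [0,0.0,-0.03],
    [0,0.0016,-0.06],
    [0.02,0.0016,-0.0855],
    [0.04,0.0016,-0.0855],
    [0.047,0.0016,-0.0855],
    [0.047,0.0016,-0.0855],
    [0.047,0.0016,-0.0855]
  ],
  "dr": [
    [0,0,0],
    [0,0,0],
    [0,0,0],
    [0,0,0],
    [0,0,0],
    [0,0,0],
    [0,0,0]
  ]
}}

```text
time: 6.15
eef_pos: [0.5256, 0.1212, 0.141]
tcp_rot: [-0.676, -0.209, 0.676, -0.208]
contact_force: [0.1, -0.0, -0.9]
opening: 0.622
```

```bash
python3 look.py f scene side wrist; python3 - <<'E'
from h import *
for n in ["side","scene"]:
    d=pickle.load(open(n+"_f.pkl","rb"))
    w=d["world_to_cam"]@np.array([.5236,.121,.12,1]); K=d["K"]; u=int(K[0,0]*w[0]/-w[2]+K[0,2]); v=int(-K[1,1]*w[1]/-w[2]+K[1,2]); print(u,v)
    cv2.imwrite(f"pics/{n}_f_crop.png",cv2.resize(d["img"][v-45:v+45,u-60:u+60,::-1],(780,585),interpolation=cv2.INTER_CUBIC))
d=pickle.load(open("wrist_f.pkl","rb")); P,ok=pts(d)
from plant import ctrl
from scipy.spatial.transform import Rotation as R
s=ctrl.get_state(); M=R.from_quat(s["tcp_rot"]).as_matrix()
w=np.zeros(ok.shape,bool); w[195:345,170:330]=1
q=(P[w&ok]-s["eef_pos"])@M; 
sd=q[(q[:,0]>-.021)&(q[:,0]<-.002)&(np.abs(q[:,1])<.025)&(q[:,2]<-.008)&(q[:,2]>-.03)]
A=np.c_[2*sd[:,1:],np.ones(len(sd))]; x=np.linalg.lstsq(A,(sd[:,1:]**2).sum(1),rcond=None)[0]; print("axis tool yz",x[:2].round(4),np.sqrt(x[2]+x[:2]@x[:2]).round(4))
print("axis world",(s["eef_pos"]+M@np.r_[0,x[:2]]).round(4))
E
```

```text
t 6.15 tcp [0.5256 0.1212 0.141 ] F [ 0.09 -0.05 -0.85] T [-0.011  0.022 -0.02 ] op 0.6225 q6 [3.800e-02 8.300e-02 1.986e+00 1.000e-03 1.073e+00 1.010e+00]
[[-0.0003, 0.5633, -0.8263], [0.0011, -0.8263, -0.5633], [-1.0, -0.0011, -0.0003]]
241 204
271 158
axis tool yz [0.0001 0.002 ] 0.0268
axis world [0.5244 0.1204 0.1418]
```

View pics/side_f_crop.png

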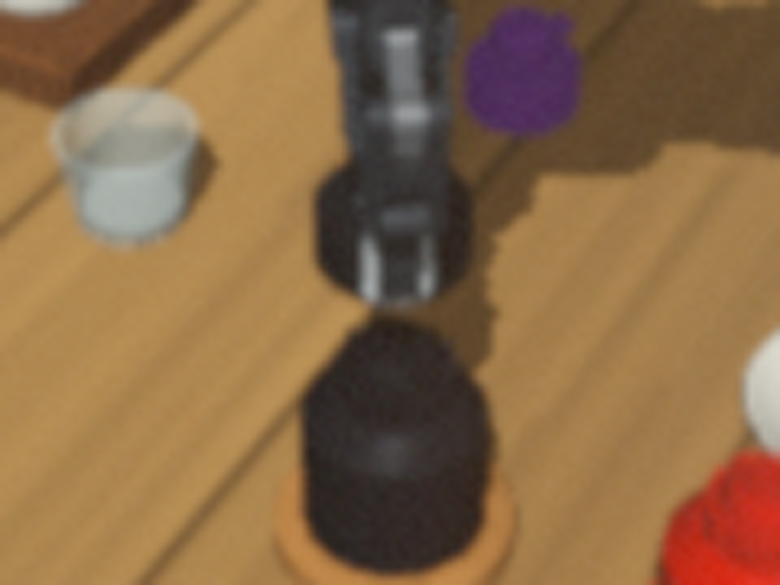

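View pics/scene_f_crop.png

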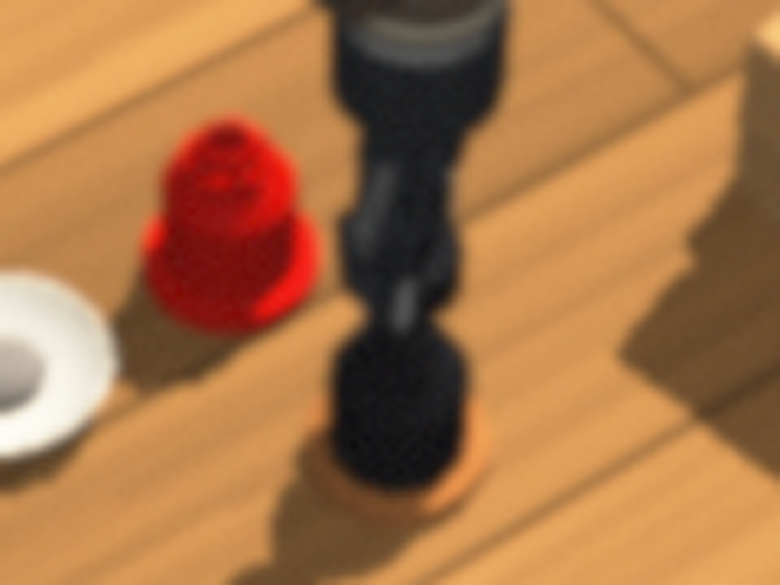

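Both views show the head centred over the bottle. I'll make a 1 mm correction and descend with the lead-in taper.

{"op": "play_rows", "data": {
  "claw": [255,255,255,255,255,255,255,255,255,255],
  "travel": [
    [0.015,-0.001,0],
    [0.03,-0.001,0],
    [0.038,-0.001,0],
    [0.041,-0.001,0],
    [0.043,-0.001,0],
    [0.045,-0.001,0],
    [0.047,-0.001,0],
    [0.049,-0.001,0],
    [0.049,-0.001,0],
    [0.049,-0.001,0]
  ],
  "dr": [
    [0,0,0],
    [0,0,0],
    [0,0,0],
    [0,0,0],
    [0,0,0],
    [0,0,0],
    [0,0,0],
    [0,0,0],
    [0,0,0],
    [0,0,0]
  ]
}}

```text
time: 7.3
eef_pos: [0.5257, 0.1225, 0.093]
tcp_rot: [0.676, 0.209, -0.675, 0.208]
contact_force: [0.2, -0.6, -0.7]
opening: 0.618
```

```bash
python3 look.py g
```

```text
t 7.3 tcp [0.5257 0.1225 0.093 ] F [ 0.22 -0.59 -0.75] T [-0.024  0.028 -0.034] op 0.6183 q6 [4.000e-02 1.490e-01 2.013e+00 1.000e-03 9.780e-01 1.012e+00]
[[0.0018, 0.5637, -0.826], [0.0012, -0.826, -0.5637], [-1.0, 0.0001, -0.0021]]
```

{"op": "play_rows", "data": {
  "claw": [255,255,255,255,255],
  "travel": [
    [0.001,0,0],
    [0.002,0,0],
    [0.003,0,0],
    [0.004,0,0],
    [0.004,0,0]
  ],
  "dr": [
    [0,0,0],
    [0,0,0],
    [0,0,0],
    [0,0,0],
    [0,0,0]
  ]
}}

```text
time: 7.8
eef_pos: [0.5266, 0.1226, 0.0922]
tcp_rot: [0.677, 0.209, -0.675, 0.208]
contact_force: [-5.1, -0.9, 13.3]
opening: 0.624
```

```bash
python3 look.py g
```

```text
t 7.8 tcp [0.5266 0.1226 0.0922] F [-5.15 -0.92 13.27] T [-0.077  1.008 -0.055] op 0.6241 q6 [4.100e-02 1.520e-01 2.011e+00 1.000e-03 9.760e-01 1.012e+00]
[[0.0025, 0.5637, -0.826], [0.0011, -0.826, -0.5637], [-1.0, 0.0005, -0.0027]]
```

Contact is at TCP z ≈ 0.092, about 4 N/mm, with some lateral load from a ~1.4 mm offset. I'll back off, recentre and press lightly.

{"op": "play_rows", "data": {
  "claw": [255,255,255,255,255,255],
  "travel": [
    [-0.002,0,0],
    [-0.002,-0.0003,0.0014],
    [-0.001,-0.0003,0.0014],
    [0.0,-0.0003,0.0014],
    [0.001,-0.0003,0.0014],
    [0.001,-0.0003,0.0014]
  ],
  "dr": [
    [0,0,0],
    [0,0,0],
    [0,0,0],
    [0,0,0],
    [0,0,0],
    [0,0,0]
  ]
}}

```text
time: 8.4
eef_pos: [0.5256, 0.1221, 0.0924]
tcp_rot: [0.677, 0.209, -0.675, 0.208]
contact_force: [-3.2, 0.1, 7.2]
opening: 0.623
```

```bash
python3 look.py g
```

```text
t 8.4 tcp [0.5256 0.1221 0.0924] F [-3.23  0.09  7.19] T [-0.035  0.502 -0.053] op 0.623 q6 [4.000e-02 1.490e-01 2.014e+00 1.000e-03 9.760e-01 1.011e+00]
[[0.0025, 0.5636, -0.826], [0.0012, -0.826, -0.5636], [-1.0, 0.0004, -0.0027]]
```

{"op": "play_rows", "data": {
  "claw": [255,255,255,255],
  "travel": [
    [0.0005,0,0],
    [0.0005,-0.0001,0],
    [0.0005,-0.0003,0],
    [0.0005,-0.0003,0]
  ],
  "dr": [
    [0,0,0],
    [-0.07,0,0],
    [-0.14,0,0],
    [-0.14,0,0]
  ]
}}

```text
time: 8.8
eef_pos: [0.5262, 0.1225, 0.093]
tcp_rot: [0.661, 0.256, -0.658, 0.256]
contact_force: [-2.7, -0.2, 6.3]
opening: 0.622
```

```bash
cat >> look.py <<'E'
    s=ctrl.get_state(); M=R.from_quat(s["tcp_rot"]).as_matrix(); p=s["eef_pos"]+M@np.array([0,0,.002]); y=np.degrees(np.arctan2(M[1,1],M[0,1]))
    e=M.T@np.array([.5236-p[0],.1210-p[1],0]); print("AXIS",p.round(4),"yaw",y.round(2),"to-centre tool yz",e[1:].round(4),"tilt",M[:2,0].round(4),"dr to level yz",(-M[:2,0]@M[:2,2]).round(4),(M[:2,0]@M[:2,1]).round(4))
E
python3 look.py g
```

```text
t 8.8 tcp [0.5262 0.1225 0.093 ] F [-2.72 -0.23  6.29] T [ 0.013  0.306 -0.042] op 0.6222 q6 [4.000e-02 1.490e-01 2.013e+00 2.000e-03 9.760e-01 8.710e-01]
[[0.0037, 0.674, -0.7387], [0.0014, -0.7387, -0.674], [-1.0, 0.0015, -0.0037]]
AXIS [0.5248 0.1211 0.093 ] yaw -47.62 to-centre tool yz [-0.0007  0.001 ] tilt [0.0037 0.0014] dr to level yz 0.0037 0.0015
```

It's climbing at 0.6 mm per 8°, so the collar is on a ridge. I'll continue backward.

{"op": "play_rows", "data": {
  "claw": [255,255,255,255],
  "travel": [
    [-0.0002,-0.0002,0.0003],
    [-0.0002,-0.0003,0.0006],
    [-0.0002,-0.0005,0.0006],
    [-0.0002,-0.0005,0.0006]
  ],
  "dr": [
    [-0.03,0,0],
    [-0.09,0,0],
    [-0.15,0,0],
    [-0.15,0,0]
  ]
}}

```text
time: 9.2
eef_pos: [0.5259, 0.1226, 0.0938]
tcp_rot: [0.64, 0.304, -0.637, 0.304]
contact_force: [-1.6, 0.5, 4.6]
opening: 0.619
```

```bash
python3 look.py g
```

```text
t 9.2 tcp [0.5259 0.1226 0.0938] F [-1.62  0.51  4.59] T [ 0.038  0.226 -0.053] op 0.6191 q6 [4.000e-02 1.470e-01 2.013e+00 2.000e-03 9.770e-01 7.210e-01]
[[0.0045, 0.7767, -0.6298], [0.0017, -0.6298, -0.7767], [-1.0, 0.0024, -0.0041]]
AXIS [0.5246 0.121  0.0938] yaw -39.04 to-centre tool yz [-0.0008  0.0007] tilt [0.0045 0.0017] dr to level yz 0.0041 0.0024
```

{"op": "play_rows", "data": {
  "claw": [255,255,255,255],
  "travel": [
    [0,-0.0002,0.0002],
    [0,-0.0003,0.0004],
    [0,-0.0005,0.0004],
    [0,-0.0005,0.0004]
  ],
  "dr": [
    [-0.03,-0.003,-0.002],
    [-0.09,-0.003,-0.002],
    [-0.15,-0.003,-0.002],
    [-0.15,-0.003,-0.002]
  ]
}}

```text
time: 9.6
eef_pos: [0.5257, 0.1227, 0.0944]
tcp_rot: [0.614, 0.351, -0.613, 0.352]
contact_force: [-0.3, 0.2, 4.9]
opening: 0.625
```

```bash
python3 look.py g; sed -i 's/(-M\[:2,0\]@M\[:2,2\])/(M[:2,0]@M[:2,2])/; s/(M\[:2,0\]@M\[:2,1\])/(-M[:2,0]@M[:2,1])/' look.py
```

```text
t 9.6 tcp [0.5257 0.1227 0.0944] F [-0.35  0.18  4.9 ] T [ 0.037  0.201 -0.036] op 0.6254 q6 [4.100e-02 1.470e-01 2.012e+00 1.000e-03 9.810e-01 5.710e-01]
[[0.0019, 0.8626, -0.5059], [0.0006, -0.5059, -0.8626], [-1.0, 0.0014, -0.0015]]
AXIS [0.5247 0.121  0.0944] yaw -30.39 to-centre tool yz [-0.001   0.0005] tilt [0.0019 0.0006] dr to level yz 0.0015 0.0014
```

{"op": "play_rows", "data": {
  "claw": [255,255,255,255],
  "travel": [
    [0,-0.0004,0.0002],
    [0,-0.0006,0.0004],
    [0,-0.0009,0.0004],
    [0,-0.0009,0.0004]
  ],
  "dr": [
    [-0.03,-0.0,-0.0],
    [-0.09,-0.0,-0.0],
    [-0.15,-0.0,-0.0],
    [-0.15,-0.0,-0.0]
  ]
}}

```text
time: 10.0
eef_pos: [0.5256, 0.123, 0.0948]
tcp_rot: [0.587, 0.396, -0.584, 0.397]
contact_force: [1.1, 0.0, 2.9]
opening: 0.619
```

```bash
python3 look.py g
```

```text
t 10.0 tcp [0.5256 0.123  0.0948] F [1.11 0.02 2.86] T [ 0.199 -0.11  -0.058] op 0.6192 q6 [4.100e-02 1.450e-01 2.013e+00 1.000e-03 9.790e-01 4.210e-01]
[[0.0041, 0.9285, -0.3714], [0.001, -0.3714, -0.9285], [-1.0, 0.0034, -0.0024]]
AXIS [0.5248 0.1211 0.0948] yaw -21.8 to-centre tool yz [-0.0011  0.0006] tilt [0.0041 0.001 ] dr to level yz -0.0024 -0.0034
```

{"op": "play_rows", "data": {
  "claw": [255,255,255,255],
  "travel": [
    [0.0003,-0.0001,0.0],
    [0.0003,-0.0002,0.0],
    [0.0003,-0.0003,0.0],
    [0.0003,-0.0003,0.0]
  ],
  "dr": [
    [-0.03,-0.002,-0.002],
    [-0.09,-0.002,-0.002],
    [-0.15,-0.002,-0.002],
    [-0.15,-0.002,-0.002]
  ]
}}

```text
time: 10.4
eef_pos: [0.5241, 0.1228, 0.0931]
tcp_rot: [-0.554, -0.439, 0.555, -0.439]
contact_force: [0.9, -0.4, -0.5]
opening: 0.623
```

```bash
python3 look.py g
```

```text
t 10.4 tcp [0.5241 0.1228 0.0931] F [ 0.91 -0.35 -0.5 ] T [ 0.031 -0.008  0.013] op 0.6228 q6 [ 4.200e-02  1.480e-01  2.014e+00 -1.000e-03  9.810e-01  2.730e-01]
[[-0.0014, 0.9736, -0.2282], [-0.0009, -0.2282, -0.9736], [-1.0, -0.0012, 0.0012]]
AXIS [0.5237 0.1209 0.0931] yaw -13.19 to-centre tool yz [-0.0001 -0.0001] tilt [-0.0014 -0.0009] dr to level yz 0.0012 0.0012
```

The axial force went to zero, so it has dropped off the ridge, with the axis now exactly on the bottle's. I'll lower it gently without turning.

{"op": "play_rows", "data": {
  "claw": [255,255,255,255,255],
  "travel": [
    [0.0007,0,0],
    [0.0015,0,0],
    [0.0022,0,0],
    [0.003,0,0],
    [0.003,0,0]
  ],
  "dr": [
    [0,0,0],
    [0,0,0],
    [0,0,0],
    [0,0,0],
    [0,0,0]
  ]
}}

```text
time: 10.9
eef_pos: [0.524, 0.1228, 0.0899]
tcp_rot: [-0.553, -0.439, 0.555, -0.439]
contact_force: [-0.9, 0.1, -0.5]
opening: 0.622
```

```bash
python3 look.py g
```

```text
t 10.9 tcp [0.524  0.1228 0.0899] F [-0.89  0.09 -0.53] T [-0.004 -0.01   0.018] op 0.6221 q6 [ 4.200e-02  1.530e-01  2.015e+00 -1.000e-03  9.750e-01  2.730e-01]
[[-0.0017, 0.9736, -0.2283], [-0.001, -0.2283, -0.9736], [-1.0, -0.0014, 0.0013]]
AXIS [0.5236 0.1209 0.0899] yaw -13.2 to-centre tool yz [-0.     -0.0001] tilt [-0.0017 -0.001 ] dr to level yz 0.0013 0.0014
```

{"op": "play_rows", "data": {
  "claw": [255,255,255,255],
  "travel": [
    [0.0007,0,0],
    [0.0013,0,0],
    [0.002,0,0],
    [0.002,0,0]
  ],
  "dr": [
    [0,0,0],
    [0,0,0],
    [0,0,0],
    [0,0,0]
  ]
}}

```text
time: 11.3
eef_pos: [0.5242, 0.1228, 0.0881]
tcp_rot: [-0.554, -0.439, 0.555, -0.439]
contact_force: [0.1, 0.2, -0.0]
opening: 0.622
```

```bash
python3 look.py g
```

```text
t 11.3 tcp [0.5242 0.1228 0.0881] F [ 0.06  0.25 -0.  ] T [ 0.029 -0.017 -0.006] op 0.6224 q6 [ 4.200e-02  1.550e-01  2.016e+00 -1.000e-03  9.720e-01  2.730e-01]
[[-0.0015, 0.9736, -0.2283], [-0.001, -0.2283, -0.9736], [-1.0, -0.0012, 0.0013]]
AXIS [0.5237 0.1209 0.0881] yaw -13.2 to-centre tool yz [-0.0001 -0.0001] tilt [-0.0015 -0.001 ] dr to level yz 0.0013 0.0012
```

{"op": "play_rows", "data": {
  "claw": [255,255,255,255],
  "travel": [
    [0.0005,0,0],
    [0.001,0,0],
    [0.0015,0,0],
    [0.0015,0,0]
  ],
  "dr": [
    [0,0,0],
    [0,0,0],
    [0,0,0],
    [0,0,0]
  ]
}}

```text
time: 11.7
eef_pos: [0.5246, 0.1229, 0.0877]
tcp_rot: [-0.554, -0.439, 0.555, -0.439]
contact_force: [-2.0, 0.1, 6.0]
opening: 0.623
```

```bash
python3 look.py g
```

```text
t 11.7 tcp [0.5246 0.1229 0.0877] F [-1.99  0.09  5.99] T [ 0.018  0.434 -0.063] op 0.6233 q6 [ 4.200e-02  1.570e-01  2.015e+00 -1.000e-03  9.710e-01  2.730e-01]
[[-0.0009, 0.9736, -0.2283], [-0.001, -0.2283, -0.9736], [-1.0, -0.0007, 0.0012]]
AXIS [0.5242 0.1209 0.0878] yaw -13.2 to-centre tool yz [-0.0006  0.    ] tilt [-0.0009 -0.001 ] dr to level yz 0.0012 0.0007
```

It has landed in the start: 6.9 mm below the ridge peak, which puts the rim about 6.8 mm above the shoulder. Now I'll drive forward gently in small steps.

{"op": "play_rows", "data": {
  "claw": [255,255,255,255],
  "travel": [
    [0.0002,0.0001,0],
    [0.0006,0.0002,0],
    [0.001,0.0003,0],
    [0.001,0.0003,0]
  ],
  "dr": [
    [0.05,0,0],
    [0.11,0,0],
    [0.17,0,0],
    [0.17,0,0]
  ]
}}

```text
time: 12.1
eef_pos: [0.5254, 0.1227, 0.0872]
tcp_rot: [-0.589, -0.39, 0.59, -0.391]
contact_force: [-0.8, -1.2, 2.3]
opening: 0.623
```

```bash
python3 look.py g
```

```text
t 12.1 tcp [0.5254 0.1227 0.0872] F [-0.81 -1.21  2.25] T [-0.011  0.027 -0.01 ] op 0.6231 q6 [ 4.200e-02  1.580e-01  2.015e+00 -1.000e-03  9.680e-01  4.430e-01]
[[0.0004, 0.9209, -0.3897], [-0.001, -0.3897, -0.9209], [-1.0, 0.0008, 0.0008]]
AXIS [0.5247 0.1209 0.0872] yaw -22.94 to-centre tool yz [-0.001   0.0003] tilt [ 0.0004 -0.001 ] dr to level yz 0.0008 -0.0008
```

{"op": "play_rows", "data": {
  "claw": [255,255,255,255],
  "travel": [
    [0.0004,-0.0002,0.0001],
    [0.0008,-0.0002,0.0002],
    [0.0012,-0.0002,0.0003],
    [0.0012,-0.0002,0.0003]
  ],
  "dr": [
    [0.05,0,0],
    [0.11,0,0],
    [0.17,0,0],
    [0.17,0,0]
  ]
}}

```text
time: 12.5
eef_pos: [0.5257, 0.1226, 0.0864]
tcp_rot: [0.621, 0.339, -0.62, 0.34]
contact_force: [0.1, -0.4, 2.7]
opening: 0.622
```

```bash
python3 look.py g
```

```text
t 12.5 tcp [0.5257 0.1226 0.0864] F [ 0.14 -0.4   2.66] T [-0.019 -0.001 -0.013] op 0.6219 q6 [ 4.200e-02  1.590e-01  2.015e+00 -1.000e-03  9.650e-01  6.110e-01]
[[0.0018, 0.8423, -0.5389], [-0.001, -0.5389, -0.8423], [-1.0, 0.002, -0.0002]]
AXIS [0.5246 0.1209 0.0864] yaw -32.61 to-centre tool yz [-0.0009  0.0004] tilt [ 0.0018 -0.001 ] dr to level yz -0.0002 -0.002
```

{"op": "play_rows", "data": {
  "claw": [255,255,255,255],
  "travel": [
    [0.0004,0.0,0.0001],
    [0.0008,0.0,0.0002],
    [0.0012,0.0,0.0003],
    [0.0012,0.0,0.0003]
  ],
  "dr": [
    [0.05,0,-0.002],
    [0.11,0,-0.002],
    [0.17,0,-0.002],
    [0.17,0,-0.002]
  ]
}}

```text
time: 12.9
eef_pos: [0.5259, 0.1223, 0.0856]
tcp_rot: [0.647, 0.286, -0.646, 0.286]
contact_force: [0.2, -0.0, 3.7]
opening: 0.625
```

```bash
python3 look.py g
```

```text
t 12.9 tcp [0.5259 0.1223 0.0856] F [ 0.15 -0.04  3.67] T [-0.064  0.069 -0.044] op 0.625 q6 [0.04  0.161 2.015 0.    0.965 0.778]
[[0.0011, 0.7403, -0.6723], [0.0003, -0.6723, -0.7403], [-1.0, 0.0007, -0.0009]]
AXIS [0.5245 0.1208 0.0856] yaw -42.24 to-centre tool yz [-0.0008  0.0005] tilt [0.0011 0.0003] dr to level yz -0.0009 -0.0007
```

{"op": "play_rows", "data": {
  "claw": [255,255,255,255],
  "travel": [
    [0.0004,0.0,0.0001],
    [0.0008,0.0,0.0002],
    [0.0012,0.0,0.0003],
    [0.0012,0.0,0.0003]
  ],
  "dr": [
    [0.05,0,0],
    [0.11,0,0],
    [0.16,0,0],
    [0.16,0,0]
  ]
}}

```text
time: 13.3
eef_pos: [0.5261, 0.1221, 0.0849]
tcp_rot: [0.668, 0.234, -0.666, 0.235]
contact_force: [-0.2, -0.2, 4.2]
opening: 0.627
```

```bash
python3 look.py g
```

```text
t 13.3 tcp [0.5261 0.1221 0.0849] F [-0.25 -0.15  4.24] T [-0.043  0.092 -0.089] op 0.627 q6 [0.04  0.162 2.015 0.    0.962 0.935]
[[0.0019, 0.6256, -0.7801], [0.0003, -0.7801, -0.6256], [-1.0, 0.001, -0.0017]]
AXIS [0.5245 0.1209 0.0849] yaw -51.27 to-centre tool yz [-0.0007  0.0006] tilt [0.0019 0.0003] dr to level yz -0.0017 -0.001
```

{"op": "play_rows", "data": {
  "claw": [255,255,255,255],
  "travel": [
    [0.0004,0.0,0.0001],
    [0.0008,0.0,0.0002],
    [0.001,0.0,0.0003],
    [0.001,0.0,0.0003]
  ],
  "dr": [
    [0.05,0,0],
    [0.1,0,0],
    [0.14,0,0],
    [0.14,0,0]
  ]
}}

```text
time: 13.7
eef_pos: [0.5262, 0.1219, 0.0843]
tcp_rot: [0.683, 0.188, -0.681, 0.188]
contact_force: [0.4, -0.1, 4.4]
opening: 0.626
```

```bash
python3 look.py g
```

```text
t 13.7 tcp [0.5262 0.1219 0.0843] F [ 0.42 -0.14  4.41] T [-0.035  0.046  0.013] op 0.6262 q6 [0.04  0.163 2.016 0.    0.96  1.072]
[[0.0029, 0.5127, -0.8585], [0.0003, -0.8585, -0.5127], [-1.0, 0.0013, -0.0026]]
AXIS [0.5245 0.1209 0.0843] yaw -59.15 to-centre tool yz [-0.0006  0.0007] tilt [0.0029 0.0003] dr to level yz -0.0026 -0.0013
```

46° done and it is still sinking with no torque. I'll take smaller steps now.

{"op": "play_rows", "data": {
  "claw": [255,255,255,255],
  "travel": [
    [0.0003,0.0,0.0001],
    [0.0006,0.0,0.0002],
    [0.0009,0.0,0.0003],
    [0.0009,0.0,0.0003]
  ],
  "dr": [
    [0.04,-0.002,-0.001],
    [0.07,-0.002,-0.001],
    [0.1,-0.002,-0.001],
    [0.1,-0.002,-0.001]
  ]
}}

```text
time: 14.1
eef_pos: [0.5263, 0.1218, 0.0838]
tcp_rot: [0.691, 0.154, -0.69, 0.154]
contact_force: [-1.1, 0.2, 5.5]
opening: 0.622
```

```bash
python3 look.py g
```

```text
t 14.1 tcp [0.5263 0.1218 0.0838] F [-1.11  0.16  5.47] T [-0.079  0.093 -0.046] op 0.6225 q6 [0.039 0.164 2.015 0.    0.961 1.171]
[[0.0014, 0.4248, -0.9053], [0.0003, -0.9053, -0.4248], [-1.0, 0.0004, -0.0014]]
AXIS [0.5245 0.121  0.0838] yaw -64.86 to-centre tool yz [-0.0004  0.0008] tilt [0.0014 0.0003] dr to level yz -0.0014 -0.0004
```

{"op": "play_rows", "data": {
  "claw": [255,255,255,255],
  "travel": [
    [0.0002,0.0,0.0001],
    [0.0004,0.0,0.0002],
    [0.0006,0.0,0.0003],
    [0.0006,0.0,0.0003]
  ],
  "dr": [
    [0.03,0,0],
    [0.06,0,0],
    [0.08,0,0],
    [0.08,0,0]
  ]
}}

```text
time: 14.5
eef_pos: [0.5263, 0.1217, 0.0835]
tcp_rot: [0.697, 0.126, -0.695, 0.126]
contact_force: [-0.2, -0.7, 4.5]
opening: 0.624
```

```bash
python3 look.py g
```

```text
t 14.5 tcp [0.5263 0.1217 0.0835] F [-0.17 -0.68  4.52] T [-0.066  0.05  -0.024] op 0.6238 q6 [0.039 0.164 2.016 0.    0.959 1.252]
[[0.0021, 0.35, -0.9367], [0.0003, -0.9367, -0.35], [-1.0, 0.0004, -0.0021]]
AXIS [0.5244 0.121  0.0835] yaw -69.51 to-centre tool yz [-0.0003  0.0008] tilt [0.0021 0.0003] dr to level yz -0.0021 -0.0004
```

{"op": "play_rows", "data": {
  "claw": [255,255,255,255],
  "travel": [
    [0.0002,0.0,0.0001],
    [0.0004,0.0,0.0002],
    [0.0007,0.0,0.0003],
    [0.0007,0.0,0.0003]
  ],
  "dr": [
    [0.03,0,0],
    [0.05,0,0],
    [0.07,0,0],
    [0.07,0,0]
  ]
}}

```text
time: 14.9
eef_pos: [0.5264, 0.1215, 0.0832]
tcp_rot: [0.701, 0.101, -0.699, 0.101]
contact_force: [0.0, -0.1, 5.7]
opening: 0.62
```

```bash
python3 look.py g
```

```text
t 14.9 tcp [0.5264 0.1215 0.0832] F [ 0.02 -0.13  5.66] T [-0.114  0.073  0.068] op 0.6199 q6 [0.039 0.164 2.016 0.    0.958 1.323]
[[0.003, 0.2828, -0.9592], [0.0002, -0.9592, -0.2828], [-1.0, 0.0007, -0.003]]
AXIS [0.5245 0.121  0.0832] yaw -73.57 to-centre tool yz [-0.0003  0.0009] tilt [0.003  0.0002] dr to level yz -0.003 -0.0007
```

{"op": "play_rows", "data": {
  "claw": [255,255,255,255],
  "travel": [
    [0.0002,0.0,0.0001],
    [0.0004,0.0,0.0002],
    [0.0005,0.0,0.0002],
    [0.0005,0.0,0.0002]
  ],
  "dr": [
    [0.02,-0.002,0],
    [0.04,-0.002,0],
    [0.05,-0.002,0],
    [0.05,-0.002,0]
  ]
}}

```text
time: 15.3
eef_pos: [0.5264, 0.1215, 0.0829]
tcp_rot: [0.703, 0.083, -0.702, 0.083]
contact_force: [-0.9, -0.2, 5.9]
opening: 0.62
```

```bash
python3 look.py g
```

```text
t 15.3 tcp [0.5264 0.1215 0.0829] F [-0.87 -0.21  5.89] T [-0.113  0.085  0.016] op 0.6204 q6 [ 0.039  0.166  2.015 -0.     0.959  1.374]
[[0.0016, 0.2336, -0.9723], [-0.0003, -0.9723, -0.2336], [-1.0, 0.0007, -0.0015]]
AXIS [0.5245 0.121  0.0829] yaw -76.49 to-centre tool yz [-0.0002  0.0009] tilt [ 0.0016 -0.0003] dr to level yz -0.0015 -0.0007
```

{"op": "play_rows", "data": {
  "claw": [255,255,255,255],
  "travel": [
    [0.0002,0.0,0.0001],
    [0.0004,0.0,0.0002],
    [0.0004,0.0,0.0002],
    [0.0004,0.0,0.0002]
  ],
  "dr": [
    [0.02,0,0],
    [0.04,0,0],
    [0.05,0,0],
    [0.05,0,0]
  ]
}}

```text
time: 15.7
eef_pos: [0.5263, 0.1214, 0.0827]
tcp_rot: [0.705, 0.065, -0.704, 0.065]
contact_force: [-0.4, 0.1, 6.0]
opening: 0.627
```

```bash
python3 look.py g
```

```text
t 15.7 tcp [0.5263 0.1214 0.0827] F [-0.43  0.06  6.02] T [-0.095  0.091  0.075] op 0.6269 q6 [ 0.039  0.166  2.016 -0.     0.959  1.425]
[[0.0015, 0.184, -0.9829], [-0.0003, -0.9829, -0.184], [-1.0, 0.0006, -0.0014]]
AXIS [0.5243 0.1211 0.0827] yaw -79.4 to-centre tool yz [-0.0001  0.0007] tilt [ 0.0015 -0.0003] dr to level yz -0.0014 -0.0006
```

{"op": "play_rows", "data": {
  "claw": [255,255,255,255],
  "travel": [
    [0.0002,0.0,0.0001],
    [0.0003,0.0,0.0001],
    [0.0003,0.0,0.0001],
    [0.0003,0.0,0.0001]
  ],
  "dr": [
    [0.015,0,0],
    [0.03,0,0],
    [0.045,0,0],
    [0.045,0,0]
  ]
}}

```text
time: 16.1
eef_pos: [0.5257, 0.1215, 0.0825]
tcp_rot: [-0.705, -0.049, 0.705, -0.049]
contact_force: [-1.1, -0.0, 6.7]
opening: 0.623
```

```bash
python3 look.py g
```

```text
t 16.1 tcp [0.5257 0.1215 0.0825] F [-1.08 -0.01  6.69] T [-0.039  0.36   0.01 ] op 0.6231 q6 [ 0.039  0.166  2.016 -0.     0.96   1.471]
[[-0.0, 0.1388, -0.9903], [-0.0003, -0.9903, -0.1388], [-1.0, 0.0003, 0.0001]]
AXIS [0.5237 0.1212 0.0825] yaw -82.02 to-centre tool yz [0.0002 0.0001] tilt [-0.     -0.0003] dr to level yz 0.0001 -0.0003
```

{"op": "play_rows", "data": {
  "claw": [255,255,255,255],
  "travel": [
    [0.0,0.0,0],
    [0.0,0.0,0],
    [0.0,0.0,0],
    [0.0,0.0,0]
  ],
  "dr": [
    [0.015,0,0],
    [0.03,0,0],
    [0.04,0,0],
    [0.04,0,0]
  ]
}}

```text
time: 16.5
eef_pos: [0.5254, 0.1214, 0.0826]
tcp_rot: [-0.706, -0.035, 0.706, -0.035]
contact_force: [-0.8, 0.2, 5.6]
opening: 0.624
```

```bash
python3 look.py g
```

```text
t 16.5 tcp [0.5254 0.1214 0.0826] F [-0.75  0.18  5.56] T [-0.079  0.215  0.165] op 0.6245 q6 [ 3.900e-02  1.650e-01  2.017e+00 -1.000e-03  9.600e-01  1.511e+00]
[[-0.0007, 0.0992, -0.9951], [-0.0007, -0.9951, -0.0992], [-1.0, 0.0006, 0.0008]]
AXIS [0.5234 0.1212 0.0826] yaw -84.31 to-centre tool yz [ 0.0003 -0.0001] tilt [-0.0007 -0.0007] dr to level yz 0.0008 -0.0006
```

Torque rises to 0.165 N m and sinking has ended at 71°, which looks like the stop. One tiny step (about 1°) to confirm.

{"op": "play_rows", "data": {
  "claw": [255,255,255],
  "travel": [
    [0.0,0.0,0],
    [0.0,0.0,0],
    [0.0,0.0,0]
  ],
  "dr": [
    [0.01,0,0],
    [0.02,0,0],
    [0.02,0,0]
  ]
}}

```text
time: 16.8
eef_pos: [0.5254, 0.1214, 0.0826]
tcp_rot: [-0.706, -0.028, 0.707, -0.028]
contact_force: [-1.2, 0.3, 5.0]
opening: 0.624
```

```bash
python3 look.py g
```

```text
t 16.8 tcp [0.5254 0.1214 0.0826] F [-1.19  0.35  5.04] T [-0.07   0.079  0.262] op 0.624 q6 [ 3.900e-02  1.650e-01  2.017e+00 -1.000e-03  9.600e-01  1.531e+00]
[[-0.0008, 0.0795, -0.9968], [-0.0009, -0.9968, -0.0795], [-1.0, 0.0008, 0.0009]]
AXIS [0.5234 0.1213 0.0826] yaw -85.44 to-centre tool yz [ 0.0003 -0.0002] tilt [-0.0008 -0.0009] dr to level yz 0.0009 -0.0008
```

The stop is confirmed: the extra 1.1° added 0.10 N m, as predicted. I'll relax the torque and push, then release and retreat.

{"op": "play_rows", "data": {
  "claw": [255,255,255,150,60,0,0,0],
  "travel": [
    [-0.0003,0.0,0],
    [-0.0006,0.0,0],
    [-0.0006,0.0,0],
    [-0.0006,0.0,0],
    [-0.0006,0.0,0],
    [-0.0006,0.0,0],
    [-0.0006,0.0,0],
    [-0.0006,0.0,0]
  ],
  "dr": [
    [-0.025,0,0],
    [-0.05,0,0],
    [-0.05,0,0],
    [-0.05,0,0],
    [-0.05,0,0],
    [-0.05,0,0],
    [-0.05,0,0],
    [-0.05,0,0]
  ]
}}

```text
time: 17.6
eef_pos: [0.5251, 0.1214, 0.0829]
tcp_rot: [-0.705, -0.045, 0.706, -0.046]
contact_force: [-0.1, -0.4, 1.3]
opening: 0.995
```

```bash
python3 look.py h wrist
```

```text
t 17.6 tcp [0.5251 0.1214 0.0829] F [-0.12 -0.38  1.3 ] T [-0.008 -0.049  0.014] op 0.9955 q6 [ 3.900e-02  1.650e-01  2.017e+00 -1.000e-03  9.620e-01  1.481e+00]
[[-0.0017, 0.129, -0.9916], [-0.0009, -0.9916, -0.129], [-1.0, 0.0007, 0.0018]]
AXIS [0.5232 0.1211 0.083 ] yaw -82.59 to-centre tool yz [ 0.0002 -0.0004] tilt [-0.0014 -0.0009] dr to level yz 0.0015 -0.0007
```

View pics/wrist_h.png

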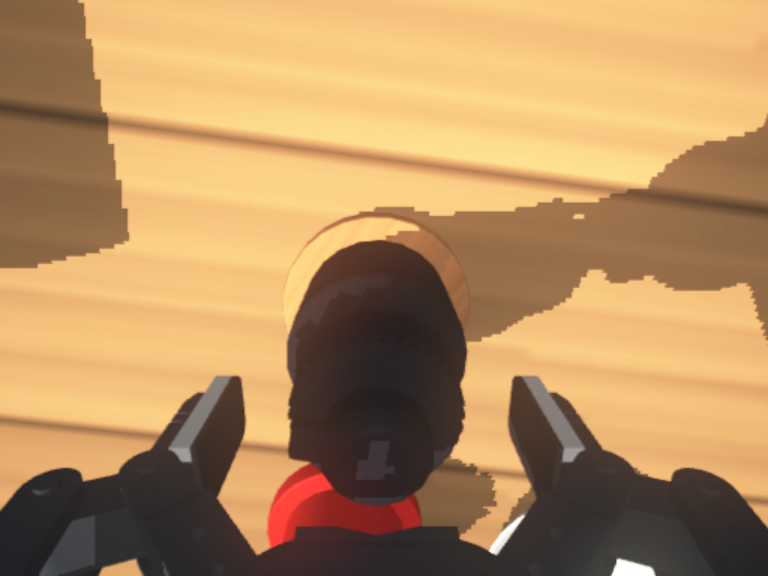

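The fingers are clear of the collar on both sides. I'll retreat upward and check the height.

{"op": "play_rows", "data": {
  "claw": [0,0,0,0,0,0,0,0,0],
  "travel": [
    [-0.02,0,0],
    [-0.05,0,0],
    [-0.09,0,0],
    [-0.12,0,0],
    [-0.14,0,0.03],
    [-0.14,0,0.06],
    [-0.14,0,0.075],
    [-0.14,0,0.075],
    [-0.14,0,0.075]
  ],
  "dr": [
    [0,0,0],
    [0,0,0],
    [0,0,0],
    [0,0,0],
    [0,0,0],
    [0,0,0],
    [0,0,0],
    [0,0,0],
    [0,0,0]
  ]
}}

```text
time: 18.55
eef_pos: [0.4513, 0.1119, 0.2233]
tcp_rot: [-0.705, -0.045, 0.706, -0.046]
contact_force: [0.1, -0.6, 0.3]
opening: 1.002
```

```bash
python3 look.py i wrist side scene; python3 - <<'E'
from h import *
d=pickle.load(open("wrist_i.pkl","rb")); P,ok=pts(d); q=P[ok]
q=q[(np.hypot(q[:,0]-.5236,q[:,1]-.121)<.04)&(q[:,2]>.02)]
h,e=np.histogram(q[:,2],np.arange(.06,.14,.002)); print([(round(a*1e3),int(c)) for a,c in zip(e,h) if c>30])
for lo,hi in [(.102,.111),(.122,.135)]:
    b=q[(q[:,2]>lo)&(q[:,2]<hi)]; A=np.c_[b[:,:2]-b[:,:2].mean(0),np.ones(len(b))]
    print(lo,len(b),np.median(b[:,2]).round(4),cv2.minEnclosingCircle((b[:,:2]*1000).astype(np.float32)))
r=np.hypot(q[:,0]-.5236,q[:,1]-.121); b=q[(r>.018)&(r<.0255)&(q[:,2]>.1)&(q[:,2]<.112)]
A=np.c_[b[:,0]-.5236,b[:,1]-.121,np.ones(len(b))]; print("plane",np.linalg.lstsq(A,b[:,2],rcond=None)[0].round(4),len(b))
E
```

```text
t 18.55 tcp [0.4513 0.1119 0.2233] F [ 0.13 -0.56  0.25] T [0.038 0.033 0.015] op 1.0021 q6 [ 2.500e-02 -1.850e-01  2.083e+00 -1.000e-03  1.245e+00  1.466e+00]
[[-0.0004, 0.1289, -0.9917], [-0.0008, -0.9917, -0.1289], [-1.0, 0.0008, 0.0005]]
AXIS [0.4497 0.1116 0.223 ] yaw -82.59 to-centre tool yz [ 0.0002 -0.0745] tilt [-0.0015 -0.0009] dr to level yz 0.0016 -0.0007
[(66, 164), (68, 346), (70, 311), (72, 147), (74, 31), (102, 77), (104, 823), (106, 1063), (120, 59), (122, 247), (124, 321), (126, 823), (128, 103)]
0.102 1973 0.1061 ((523.5244750976562, 121.17534637451172), 27.275300979614258)
0.122 1494 0.1265 ((524.0471801757812, 125.3299560546875), 19.584861755371094)
plane [ 0.0017 -0.0016  0.1062] 1495
```

View pics/wrist_i.png

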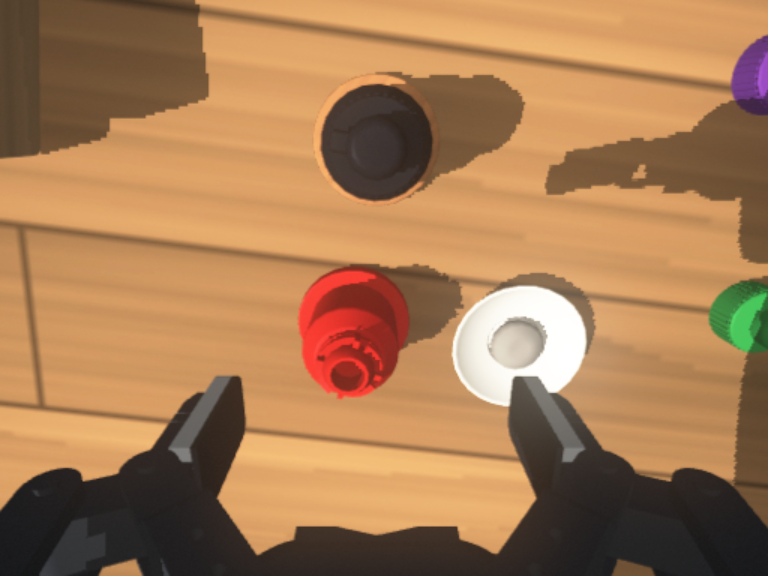

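View pics/side_i.png

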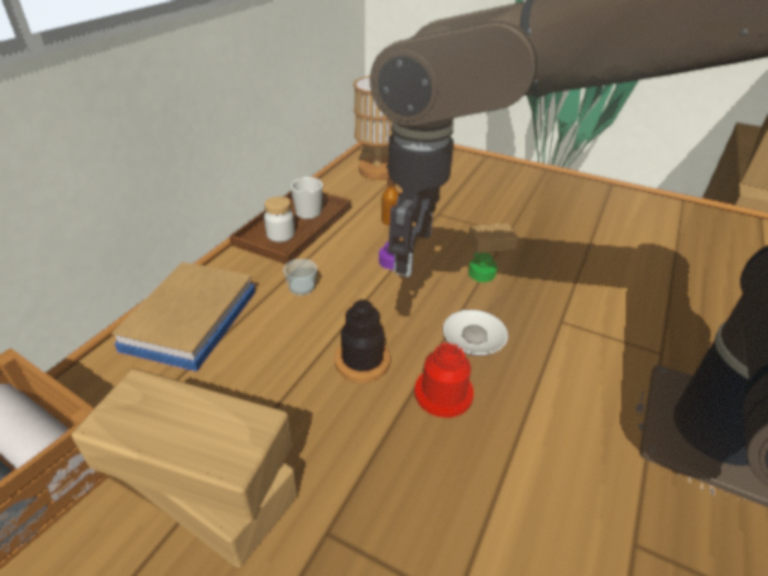

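The head sits on the bottle at (376,145) in the wrist view, concentric. The collar top is at 106.1 mm (the camera reads about 0.8 mm high), so the rim is about 1.3–2.1 mm above the shoulder. Bystanders are where they were.

```bash
python3 -c "
from plant import ctrl
print(ctrl.sign_off())"
```

```text
the job is handed in; nothing more can be done
None
```

The pump head is screwed home on the black bottle and released, and the job is handed in. It took about 18.6 s of the 72 s allowed.

- **Start:** I gripped the head by its collar and set it level on the neck. Turned backward, it climbed a ridge for about 40° and then dropped 6.9 mm into the thread start.
- **Home:** I drove it forward with a push of roughly 2 to 7 N until the torque rose at about 71°. A further 1° took the torque to 0.26 N m, at the rate expected of the stop. I then eased off, released it and backed away.
- **Last checks:** The wrist camera put the head within about 0.3 mm of the bottle axis, tilted about 0.002 rad. Its rim was roughly 1.3 to 2.1 mm above the shoulder. In the wrist and side views the bystanders looked unmoved; I did not measure them.

Three readings were off along the way:
- **First contact:** It reached 13 N instead of a few newtons, under the 25 N limit, with a sideways offset of about 1 mm. I backed off and recentred.
- **Push:** Near the end it briefly touched 6.7 N, just over the suggested 6 N.
- **Rim height:** The wrist camera's estimate of the rim against the TCP differed by about 2 to 3 mm from what the ridge heights implied. I went by the thread feel, and the final camera height agreed with it.

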